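Stack a glued keypad under its curing weights

TASK

Weigh the freshly glued keypad down for curing: lay the keypad, keys up, on the low curing block, then the pressure plate on the keypad, then the wide weight on the plate, and last the narrow weight with the knob on the wide weight, one at a time in this order. Centre each on what is beneath it, with the long sides of block, keypad and plate in line; set everything down gently rather than letting it drop, and let it go. Leave the spool, the rolls, the tin and the bracket where they are.

Things in the scene. Friction and masses are not known exactly. Their poses are not given: they have to be found in the camera images.
- curing_block: Target. All these things stand on a raised work platform with a black rubber top that lies 105 mm above the bench top (z = 0.105). The block: low bare aluminium block fixed to the platform, 96 (x) x 80 (y) x 12 mm (z), with a 6 mm high dark screw-down tongue sticking out 13 mm at each x end (40 mm wide). Flat top, 12 mm above the platform. Origin: centre of the underside; x along its long side, z up.
- keypad: Loose steel telephone keypad with silver keys, lying keys up: faceplate 78 (x) x 62 (y) mm, its underside 11 mm and its flat rim 14 mm above the keypad's underside, keys up to 18 mm; below the faceplate a black body 68 x 54 x 11 mm. About 0.11 kg. Origin: centre of the underside; x along its long side, z up. Half a turn makes no difference.
- pressure_plate: Loose plain aluminium plate with a black rubber foot, 76 (x) x 60 (y) x 16 mm (z), flat on top with a small dark dot in each corner and hollow underneath to clear the keys, so that it bears on the keypad's rim: its underside then lies 14 mm above the keypad's underside. About 0.15 kg. Origin: centre of the underside; x along its long side, z up. Half a turn makes no difference.
- wide_weight: Loose flat round steel weight, 58 mm in diameter, 22 mm high, flat on top with a small dark dot in the middle, no lid. About 0.42 kg. Origin: centre of the underside, z up.
- narrow_weight: Loose narrower round steel weight with a dark knob on top: body 40 mm in diameter and 22 mm high, neck 12 mm in diameter, knob 20 mm in diameter from 32 to 52 mm above the underside. About 0.24 kg. Origin: centre of the underside, z up.
- solder_spool: Bystander, loose: blue spool of solder wire standing on end, 64 mm in diameter, 40 mm high. Origin: centre of the underside. Leave alone.
- label_roll: Bystander, loose: white roll of labels lying flat, 72 mm in diameter, 40 mm high. Origin: centre of the underside. Leave alone.
- steel_tin: Bystander, loose: round tin with a lid and a printed patch on it, 69 mm in diameter, 40 mm high; not one of the weights. Origin: centre of the underside. Leave alone.
- blue_tape: Bystander, loose: roll of blue tape lying flat, 68 mm in diameter, 18 mm high. Origin: centre of the underside. Leave alone.
- hook_bracket: Bystander, loose: small bent steel bracket, 30 (x) x 60 (y) x 31 mm (z), L-shaped. Origin: centre of the underside. Leave alone.

How it is judged (in metres and radians):
On the way, in this order (a step that is already met when the one before it is completed fails the run):
1. the keypad lies centred and square on the curing block, let go, with what was stacked before still in place (horizontal distance between keypad and curing_block below 0.01 m and z of keypad in the frame of curing_block between 0.009 and 0.015 m and angle between keypad's own z axis and vertical below 0.06 rad and angle between the x axis of keypad and the x axis of curing_block, either way round below 0.17 rad and contact force between keypad and the fingers below 0.05 N), for 0.2 s.
2. the pressure plate lies centred and square on the keypad, let go, with what was stacked before still in place (horizontal distance between keypad and curing_block below 0.01 m and z of keypad in the frame of curing_block between 0.009 and 0.015 m and angle between each of keypad, pressure_plate's own z axis and vertical below 0.06 rad and angle between the x axis of keypad and the x axis of curing_block, either way round below 0.17 rad and horizontal distance between pressure_plate and keypad below 0.01 m and z of pressure_plate in the frame of keypad between 0.011 and 0.017 m and angle between the x axis of pressure_plate and the x axis of keypad, either way round below 0.17 rad and contact force between pressure_plate and the fingers below 0.05 N), for 0.2 s.
3. the wide weight stands centred on the pressure plate, let go, with what was stacked before still in place (horizontal distance between keypad and curing_block below 0.01 m and z of keypad in the frame of curing_block between 0.009 and 0.015 m and angle between each of keypad, pressure_plate, wide_weight's own z axis and vertical below 0.06 rad and angle between the x axis of keypad and the x axis of curing_block, either way round below 0.17 rad and horizontal distance between pressure_plate and keypad below 0.01 m and z of pressure_plate in the frame of keypad between 0.011 and 0.017 m and angle between the x axis of pressure_plate and the x axis of keypad, either way round below 0.17 rad and horizontal distance between wide_weight and pressure_plate below 0.01 m and z of wide_weight in the frame of pressure_plate between 0.013 and 0.019 m and contact force between wide_weight and the fingers below 0.05 N), for 0.2 s.
4. the narrow weight stands centred on the wide weight, let go, with what was stacked before still in place (horizontal distance between keypad and curing_block below 0.01 m and z of keypad in the frame of curing_block between 0.009 and 0.015 m and angle between each of keypad, pressure_plate, wide_weight, narrow_weight's own z axis and vertical below 0.06 rad and angle between the x axis of keypad and the x axis of curing_block, either way round below 0.17 rad and horizontal distance between pressure_plate and keypad below 0.01 m and z of pressure_plate in the frame of keypad between 0.011 and 0.017 m and angle between the x axis of pressure_plate and the x axis of keypad, either way round below 0.17 rad and horizontal distance between wide_weight and pressure_plate below 0.01 m and z of wide_weight in the frame of pressure_plate between 0.013 and 0.019 m and horizontal distance between narrow_weight and wide_weight below 0.01 m and z of narrow_weight in the frame of wide_weight between 0.019 and 0.025 m and contact force between narrow_weight and the fingers below 0.05 N), for 0.2 s.
At the end, for the whole second after the job is handed in: Block, keypad, plate, wide weight, narrow weight from below upward: each rests on the one beneath (3 mm in height, level to 0.06 rad), within 10 mm of its centre; block, keypad and plate in line within 0.17 rad, half a turn allowed; all released and at rest (horizontal distance between keypad and curing_block below 0.01 m and z of keypad in the frame of curing_block between 0.009 and 0.015 m and angle between each of keypad, pressure_plate, wide_weight, narrow_weight's own z axis and vertical below 0.06 rad and angle between the x axis of keypad and the x axis of curing_block, either way round below 0.17 rad and horizontal distance between pressure_plate and keypad below 0.01 m and z of pressure_plate in the frame of keypad between 0.011 and 0.017 m and angle between the x axis of pressure_plate and the x axis of keypad, either way round below 0.17 rad and horizontal distance between wide_weight and pressure_plate below 0.01 m and z of wide_weight in the frame of pressure_plate between 0.013 and 0.019 m and horizontal distance between narrow_weight and wide_weight below 0.01 m and z of narrow_weight in the frame of wide_weight between 0.019 and 0.025 m and linear speed of each of keypad, pressure_plate, wide_weight, narrow_weight below 0.02 m/s); the robot touches nothing.
It fails at once if a bystander (spool, label roll, tin, blue tape, bracket) is moved by more than 30 mm (distance of any of solder_spool, label_roll, steel_tin, blue_tape, hook_bracket from where it was at the start of the episode above 0.03 m).
It fails at once if a part of the stack is dropped or knocked flying (faster than 0.7 m/s, a fall of about 25 mm, while not held) ((linear speed of keypad above 0.7 m/s and contact force between keypad and the fingers below 0.05 N) or (linear speed of pressure_plate above 0.7 m/s and contact force between pressure_plate and the fingers below 0.05 N) or (linear speed of wide_weight above 0.7 m/s and contact force between wide_weight and the fingers below 0.05 N) or (linear speed of narrow_weight above 0.7 m/s and contact force between narrow_weight and the fingers below 0.05 N)).
It also fails if it takes over 115 s, if anything falls off the work surface, if the arm or the gripper's body presses on something with over 40 N, if the wrist force passes 120 N, or if a joint passes its speed limit or range.

ROBOT

A 6-joint arm with a two-finger parallel gripper is mounted at the origin on a cart in front of the work surface, level with it; the furniture and walls round the work are solid. World frame = base frame: x ahead of the robot, y to its left, z up, the work surface at z = 0. Lengths are in mm, angles in rad, forces in N, time in s.
With the tool pointing down it reaches from about 275 to 1000 mm from the base axis. Payload 8.4 kg.
Tool frame: the origin (TCP) lies at the very end of the fingers, on their centre line; the grasp point (between the pads) lies 19 mm behind it; z points along the fingers, y is the direction in which the jaws open and shut (so a half turn about z gives the same grasp; the last joint's range is limited). The gripper opens to 85 mm and grips with 20 to 120 N. Pads are 22 mm wide; open, the fingers measure 114 mm over their backs; the gripper's body (76 mm by 85 mm) begins 54 mm behind the grasp point. The pads swing forward as they close: fully open they stand 13 mm farther back than shut.
Start: joints at [1.27, 0.353, 1.633, -0, 1.155, -0.002], TCP at [183.982, 597.309, 231.281] pointing down, gripper open.
Joint ranges: [-2.63, 2.63], [-0.92, 2.1], [0.06, 2.66], [-1.3, 4.44], [0, 2.69], [-3.02, 3.02]. Speed limits (rad/s): [2.22, 2.22, 2.79, 3.14, 3.14, 3.14].

INTERFACE

Orientations are given as [roll, pitch, yaw] about the fixed x, y, z axes, in that order (R = Rz(yaw) Ry(pitch) Rx(roll)).
In Python, from rig import r gives the robot as it stands.
- The arm moves only by the tool move_arm, never from a script. Its argument "increments" is a list of rows, each an object of numbers: "tx", "ty", "tz": the shift along the tool's x, y, z in cm; "rx", "ry", "rz": the turn, a rotation vector about the tool's x, y, z in degrees; "gripper": the gripper's target within -1 to 1 (fully open at 1, half-way at 0, shut at -1). A call has 1 to 12 rows; each row shifts and turns the commanded pose from where the row before left it, along the tool's axes as they then stand; what a row does not reach is not made up. A row lasts 1/10 s, in which the tool goes at most 50 mm and 8.59 degrees, less where a joint would pass 70% of its speed; a pose out of reach is approached as far as the arm can. A call is refused whole if a number of a shift passes 5 or a number of a turn 8.59, either way. A call with a gripper value outside its range is refused whole. The fingers move at their own pace and stop on an object; "squeeze" is the grip in N (left out, the last holds). Time passes only in rows, so rows that do not move let the fingers close. It gives the time, the measured TCP pose, the force and the opening at its end, in the units of the state.
- r.sense(): the state, without advancing time (a new reading comes with each control period).
- r.grab_frame(name): name is "scene" or "side" or "wrist"; returns (picture, depth): 480x640x3 uint8, red, green, blue; 480x640 float32, mm along the optical axis (not along the pixel's ray), 0 where there is no reading.
- r.camera_model(name): a dict with "fx", "fy", "cx", "cy" (pixels), "R" (3x3) and "t" (3): a world point X has camera coordinates R X + t; the wrist camera has in their place "hand_eye" (4x4, takes a point from camera to tool coordinates, whose origin is the TCP and whose axes are the flange's). Camera axes: x right, y down, z forward; pixel columns grow to the right and rows downward; lengths in mm; the calibration is good to about 2 mm. The wrist camera is an equidistant fisheye: a pixel r from the principal point sees the ray r / f radians off the axis. A picture is of the moment at which its call begins: read the wrist's pose just before it. camera_model takes no time and is no camera call.
- r.sign_off(): hands the job in, once; it reports no verdict.
Trained networks look in the newest picture that a camera, given by its name, has taken for a name from the list of things; names that differ only in an ending like _2 or _b are one class to them, and where a whole thing is asked for, a point or a joint stands for the part that bears it (a point fixed in the world has none). Each returns a list of dicts, best first, with "confidence" (0 to 1); they miss things now and then, are a little off and sometimes report something else, mostly with a low value. They report only what shows in the picture. A call takes as long as a camera call.
- r.cut_out(query, camera): "mask" (480x640 bool, what is visible of it) and "bbox" ([left, top, right, bottom] in pixels, round what is visible of it).
- r.place_of(query, camera): "location" ([row, column] in pixels: a listed point, or the origin of a listed thing).
The state is a dict: "clock": time; "qpos": joint angles; "qvel": joint speeds; "joint_efforts": joint torques, N m; "eef_pos": TCP position; "tcp_rot": TCP orientation; "contact_force": force on the tool from outside, world axes, zero at the start; "wrist_torque": the same for the moment, N m; "opening": opening from 0.0 (shut) to 1.0 (fully open).
Only numpy, scipy, OpenCV 4.12 (cv2) and the standard library are available. Lean on these libraries where they do the work, as an engineer would, in place of code of your own. Each camera call takes 0.05 s, during which the arm holds its last target. There are 200 camera calls.

## Working session

There is one attempt and no reset: what is moved stays moved. The work goes in short steps, Python scripts to look and compute and a tool call to move; the robot and the scene stay as the last step left them, time stands still between calls to the robot, and variables do not carry over. Pictures are saved under pics/ and viewed, about 12 in all and at most 16, crops included, and the job is handed in when it is done.

Besides the shell and the picture viewer there is one more tool, called after ">>>" as a command line: name --argument value ..., lists and objects as JSON in quotes. move_arm: Moves the arm, as the interface text tells. Its arguments: {"type":"object","properties":{"increments":{"type":"array","items":{"type":"object","properties":{"tx":{"type":"number"},"ty":{"type":"number"},"tz":{"type":"number"},"rx":{"type":"number"},"ry":{"type":"number"},"rz":{"type":"number"},"gripper":{"type":"number"}}}},"squeeze":{"type":"number"}},"required":["increments"]}

```bash
mkdir -p pics; ls; cat > h.py <<'E'
import numpy as np, cv2
from rig import r
from scipy.spatial.transform import Rotation as Ro
def world(cam,d,mask):
    m=r.camera_model(cam); v,u=np.nonzero(mask&(d>0)); z=d[v,u]
    P=np.c_[(u-m['cx'])*z/m['fx'],(v-m['cy'])*z/m['fy'],z]
    return (P-np.array(m['t']))@np.array(m['R'])
E
python3 - <<'E'
from h import *
ims={}
for c in ("scene","side"):
    im,d=r.grab_frame(c); cv2.imwrite(f'pics/{c}0.png',im[...,::-1])
    for q in "curing_block keypad pressure_plate wide_weight narrow_weight solder_spool label_roll steel_tin blue_tape hook_bracket".split():
        o=r.cut_out(q,c)
        for k in o[:2]:
            P=world(c,d,k['mask'])
            if len(P)<20: continue
            top=np.percentile(P[:,2],95); T=P[abs(P[:,2]-top)<4]
            R=cv2.minAreaRect(T[:,:2].astype(np.float32))
            print(c,q,round(k['confidence'],2),k['bbox'],'top',round(top),'rect',np.round(R[0]),np.round(R[1]),round(R[2],1))
print(r.sense())
m=r.camera_model('wrist');print(m)
im,d=r.grab_frame('wrist'); cv2.imwrite('pics/w0.png',im[...,::-1])
E
```

```text
pics
scene curing_block 0.27 [115.9, 252.3, 158.9, 287.3] top 147 rect [597. 315.] [63. 63.] 22.7
scene keypad 0.82 [393.5, 196.7, 432.1, 217.7] top 125 rect [ 595. -297.] [77. 54.] 24.5
scene pressure_plate 0.73 [218.0, 287.4, 270.1, 315.6] top 123 rect [441. 177.] [76. 62.] 59.5
scene wide_weight 0.97 [274.5, 218.8, 308.0, 239.9] top 130 rect [616.   7.] [54. 55.] 65.4
scene wide_weight 0.32 [207.2, 225.9, 245.7, 260.7] top 147 rect [611. 152.] [66. 69.] 70.2
scene narrow_weight 0.79 [379.1, 230.0, 403.7, 258.7] top 158 rect [ 455. -132.] [18. 20.] 81.6
scene solder_spool 0.68 [116.6, 250.5, 160.1, 288.7] top 147 rect [597. 315.] [63. 63.] 23.9
scene label_roll 0.76 [311.1, 248.6, 349.1, 286.2] top 147 rect [450.  13.] [69. 73.] 64.4
scene steel_tin 0.79 [208.6, 227.8, 243.9, 262.4] top 147 rect [608. 152.] [64. 65.] 70.2
scene steel_tin 0.38 [142.3, 298.4, 169.7, 341.0] top 134 rect [481. 313.] [29.  5.] 84.2
scene blue_tape 0.85 [339.9, 209.6, 368.5, 230.4] top 125 rect [ 596. -136.] [65. 69.] 56.2
scene blue_tape 0.4 [393.3, 192.8, 432.5, 218.5] top 125 rect [ 596. -297.] [79. 6
[... 1715 characters left out ...]
3201627 ]), 'tcp_rot': array([ 3.14154573e+00, -4.34116271e-06,  2.84277764e+00]), 'contact_force': array([-0.04473617, -0.55805522,  0.26091636]), 'wrist_torque': array([ 0.03086075, -0.02906294,  0.01337641]), 'opening': 1.000957354336634}
{'fx': 371.64829954431775, 'fy': 371.64829954431775, 'cx': 318.83770906444204, 'cy': 238.13067226283593, 'hand_eye': array([[-6.06261356e-04, -9.58749937e-01, -2.84250225e-01,
         7.22373710e+01],
       [ 9.99999792e-01, -6.44223373e-04,  4.00629010e-05,
        -4.49212462e-01],
       [-2.21530943e-04, -2.84250141e-01,  9.58750128e-01,
        -1.42733412e+02],
       [ 0.00000000e+00,  0.00000000e+00,  0.00000000e+00,
         1.00000000e+00]])}
```

```bash
python3 - <<'E'
import cv2,numpy as np
a=cv2.imread('pics/scene0.png');b=cv2.imread('pics/side0.png')
A=cv2.resize(a[170:370,80:460],(760,400)); B=cv2.resize(b[150:420,220:440],None,fx=2,fy=2)
cv2.imwrite('pics/sceneB.png',A)
cv2.imwrite('pics/sideB.png',B)
E
```

```text
(no output)
```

View pics/scene0.png

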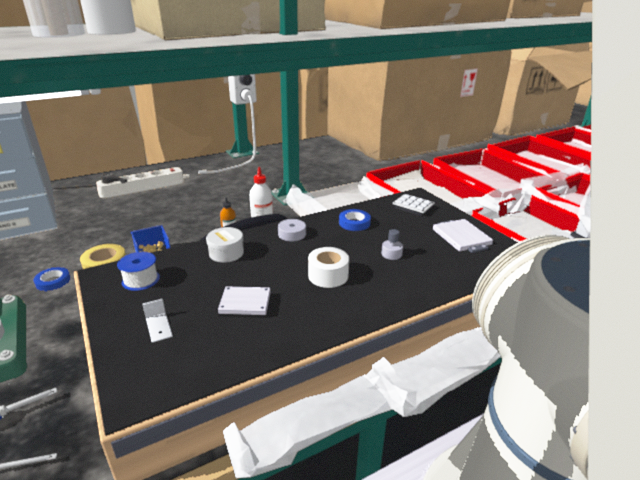

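View pics/sideB.png

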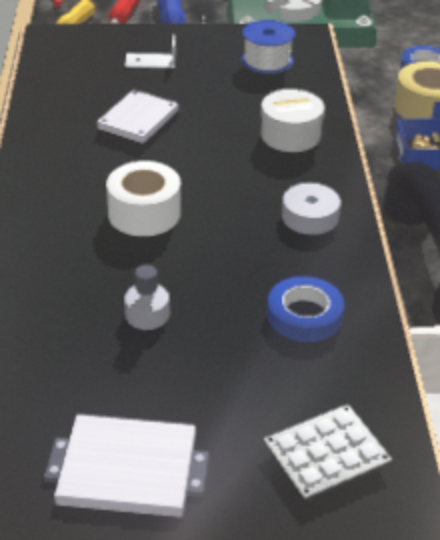

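Side crop: keypad at about (328,450), block at (125,463) with its tongues, narrow weight at (147,300), wide weight at (311,207), plate at (138,115). All of these match the network fixes. Next I check for overhead obstacles and where the fingertips really are.

```bash
cat >> h.py <<'E'
def pose():
    s=r.sense(); return np.array(s['eef_pos']),Ro.from_euler('xyz',s['tcp_rot']).as_matrix(),s
def wcam_tool(d,mask):
    m=r.camera_model('wrist'); v,u=np.nonzero(mask&(d>0)); z=d[v,u]
    a=(u-m['cx'])/m['fx'];b=(v-m['cy'])/m['fy'];th=np.hypot(a,b)+1e-9
    P=np.c_[a/th*np.tan(th)*z,b/th*np.tan(th)*z,z]; H=np.array(m['hand_eye'])
    return P@H[:3,:3].T+H[:3,3],v,u
def go(x,y,z,yaw):
    p,R,s=pose(); t=(np.array([x,y,z])-p)@R/10
    cur=np.degrees(s['tcp_rot'][2]); dz=(cur-yaw+180)%360-180
    print('now',np.round(p,1),'yaw',round(cur,1),'tilt',np.round(np.degrees(s['tcp_rot'][:2]),2),'op',round(s['opening'],3),'F',np.round(s['contact_force'],1),'t',s['clock'],'q6',round(s['qpos'][5],2))
    print('tool shift cm',np.round(t,2),'rz',round(dz,1))
E
python3 - <<'E'
from h import *
im,d=r.grab_frame('scene'); P=world('scene',d,d>0)
for lo,hi in((300,600),(600,750),(750,900)):
    k=(P[:,0]>lo)&(P[:,0]<hi)&(abs(P[:,1])<420)&(P[:,2]>165)
    print(lo,k.sum(), P[k].min(0).round() if k.any() else '',P[k].max(0).round() if k.any() else '')
im,d=r.grab_frame('wrist'); T,v,u=wcam_tool(d,d>0)
k=(abs(T[:,0])<16)&(abs(T[:,1])>35)&(abs(T[:,1])<65)&(T[:,2]>-60)&(T[:,2]<15)
print('fingers',k.sum(),T[k].min(0),T[k].max(0)) 
if k.any():
    print(np.percentile(T[k,2],[50,90,99]),v[k].min(),v[k].max(),u[k].min(),u[k].max())
go(596,-299,230,25.6)
E
```

```text
300 0  
600 0  
750 12822 [ 845. -420.  165.] [900. 420. 447.]
fingers 7284 [-11.90583178 -64.92188073 -59.99566612] [ 14.56688812  64.74968114 -12.45036023]
[-38.65628046 -21.05118305 -14.60947157] 298 380 111 527
now [184.  597.3 231.3] yaw 162.9 tilt [180.   0.] op 1.001 F [-0.3  0.   0. ] t 1.25 q6 -0.0
tool shift cm [-65.76 -73.53   0.13] rz 137.3
```

>>> move_arm --increments '[{"tx": -2.99,"ty": -3.34},{"tx": -2.99,"ty": -3.34},{"tx": -2.99,"ty": -3.34},{"tx": -2.99,"ty": -3.34},{"tx": -2.99,"ty": -3.34},{"tx": -2.99,"ty": -3.34},{"tx": -2.99,"ty": -3.34},{"tx": -2.99,"ty": -3.34},{"tx": -2.99,"ty": -3.34},{"tx": -2.99,"ty": -3.34},{"tx": -2.99,"ty": -3.34}]'

```text
invalid input
```

>>> move_arm --increments '[{"tx": -2.99,"ty": -3.34,"tz": 0,"rx": 0,"ry": 0,"rz": 0,"gripper": 1},{"tx": -2.99,"ty": -3.34,"tz": 0,"rx": 0,"ry": 0,"rz": 0,"gripper": 1},{"tx": -2.99,"ty": -3.34,"tz": 0,"rx": 0,"ry": 0,"rz": 0,"gripper": 1},{"tx": -2.99,"ty": -3.34,"tz": 0,"rx": 0,"ry": 0,"rz": 0,"gripper": 1},{"tx": -2.99,"ty": -3.34,"tz": 0,"rx": 0,"ry": 0,"rz": 0,"gripper": 1},{"tx": -2.99,"ty": -3.34,"tz": 0,"rx": 0,"ry": 0,"rz": 0,"gripper": 1},{"tx": -2.99,"ty": -3.34,"tz": 0,"rx": 0,"ry": 0,"rz": 0,"gripper": 1},{"tx": -2.99,"ty": -3.34,"tz": 0,"rx": 0,"ry": 0,"rz": 0,"gripper": 1},{"tx": -2.99,"ty": -3.34,"tz": 0,"rx": 0,"ry": 0,"rz": 0,"gripper": 1},{"tx": -2.99,"ty": -3.34,"tz": 0,"rx": 0,"ry": 0,"rz": 0,"gripper": 1},{"tx": -2.99,"ty": -3.34,"tz": 0,"rx": 0,"ry": 0,"rz": 0,"gripper": 1}]' --squeeze 40

```text
clock: 2.35
eef_pos: [390.7, 147.7, 231.6]
tcp_rot: [3.141, 0.001, 2.843]
contact_force: [0.4, -0.4, 1.0]
opening: 0.998
```

>>> move_arm --increments '[{"tx": -2.99,"ty": -3.34,"gripper": 1},{"tx": -2.99,"ty": -3.34,"gripper": 1},{"tx": -2.99,"ty": -3.34,"gripper": 1},{"tx": -2.99,"ty": -3.34,"gripper": 1},{"tx": -2.99,"ty": -3.34,"gripper": 1},{"tx": -2.99,"ty": -3.34,"gripper": 1},{"tx": -2.99,"ty": -3.34,"gripper": 1},{"tx": -2.99,"ty": -3.34,"gripper": 1},{"tx": -2.99,"ty": -3.34,"gripper": 1},{"tx": -2.99,"ty": -3.34,"gripper": 1},{"tx": -2.99,"ty": -3.34,"gripper": 1}]' --squeeze 40

```text
invalid input
```

>>> move_arm --increments '[{"rz": 8.58,"gripper": 1},{"rz": 8.58,"gripper": 1},{"rz": 8.58,"gripper": 1},{"rz": 8.58,"gripper": 1},{"rz": 8.58,"gripper": 1},{"rz": 8.58,"gripper": 1},{"rz": 8.58,"gripper": 1},{"rz": 8.58,"gripper": 1},{"rz": 8.58,"gripper": 1},{"rz": 8.58,"gripper": 1},{"rz": 8.58,"gripper": 1},{"rz": 8.58,"gripper": 1}]' --squeeze 40

```text
invalid input
```

>>> move_arm --increments '[{"rz": 8.58,"gripper": 1},{"rz": 8.58,"gripper": 1},{"rz": 8.58,"gripper": 1},{"rz": 8.58,"gripper": 1},{"gripper": 1},{"gripper": 1}]' --squeeze 40

```text
invalid input
```

```bash
cat >> h.py <<'E'
def wlook(q,tag=None,band=4):
    im=None; p,R,s=pose(); im,d=r.grab_frame('wrist')
    if tag: cv2.imwrite(f'pics/{tag}.png',im[...,::-1])
    for k in r.cut_out(q,'wrist')[:2]:
        T,v,u=wcam_tool(d,k['mask']); W=T@R.T+p
        top=np.percentile(W[:,2],90); S=W[abs(W[:,2]-top)<band]
        Q=cv2.minAreaRect(S[:,:2].astype(np.float32))
        print(q,round(k['confidence'],2),np.round(k['bbox']),'top',round(top,1),'rect',np.round(Q[0],1),np.round(Q[1],1),round(Q[2],1))
E
python3 - <<'E'
from h import *
wlook('keypad','w1'); wlook('curing_block'); go(596,-299,230,25.6)
E
```

```text
keypad 0.21 [519. 342. 579. 374.] top 108.9 rect [571.6 320.8] [47.3 13.1] 77.2
curing_block 0.9 [  0. 346.  31. 412.] top 117.6 rect [ 469.  -279.3] [48.9 98.3] 42.8
now [390.5 148.6 231.4] yaw 162.7 tilt [179.98   0.  ] op 1.005 F [ 0.5  0.4 -0.3] t 2.55 q6 -0.91
tool shift cm [-32.93 -36.62   0.13] rz 137.1
```

View pics/w1.png

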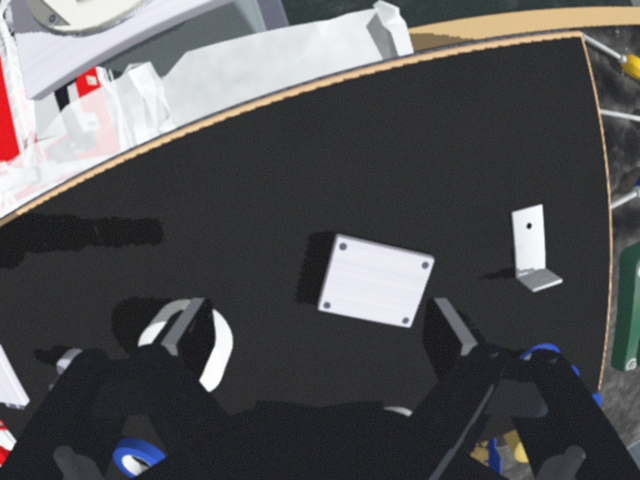

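The wrist view shows the plate at (375,280), the bracket at (530,250) and the fingers at the bottom, as expected. Every row needs all the fields, so I'll fill them in.

>>> move_arm --increments '[{"tx": -2.99,"ty": -3.33,"tz": 0,"rx": 0,"ry": 0,"rz": 0,"gripper": 1},{"tx": -2.99,"ty": -3.33,"tz": 0,"rx": 0,"ry": 0,"rz": 0,"gripper": 1},{"tx": -2.99,"ty": -3.33,"tz": 0,"rx": 0,"ry": 0,"rz": 0,"gripper": 1},{"tx": -2.99,"ty": -3.33,"tz": 0,"rx": 0,"ry": 0,"rz": 0,"gripper": 1},{"tx": -2.99,"ty": -3.33,"tz": 0,"rx": 0,"ry": 0,"rz": 0,"gripper": 1},{"tx": -2.99,"ty": -3.33,"tz": 0,"rx": 0,"ry": 0,"rz": 0,"gripper": 1},{"tx": -2.99,"ty": -3.33,"tz": 0,"rx": 0,"ry": 0,"rz": 0,"gripper": 1},{"tx": -2.99,"ty": -3.33,"tz": 0,"rx": 0,"ry": 0,"rz": 0,"gripper": 1},{"tx": -2.99,"ty": -3.33,"tz": 0,"rx": 0,"ry": 0,"rz": 0,"gripper": 1},{"tx": -2.99,"ty": -3.33,"tz": 0,"rx": 0,"ry": 0,"rz": 0,"gripper": 1},{"tx": -2.99,"ty": -3.33,"tz": 0,"rx": 0,"ry": 0,"rz": 0,"gripper": 1}]' --squeeze 40

```text
clock: 3.65
eef_pos: [598.2, -297.2, 231.1]
tcp_rot: [3.141, -0.0, 2.845]
contact_force: [-0.4, 1.3, 0.4]
opening: 1.003
```

>>> move_arm --increments '[{"tx": 0,"ty": 0,"tz": 0,"rx": 0,"ry": 0,"rz": 8.58,"gripper": 1},{"tx": 0,"ty": 0,"tz": 0,"rx": 0,"ry": 0,"rz": 8.58,"gripper": 1},{"tx": 0,"ty": 0,"tz": 0,"rx": 0,"ry": 0,"rz": 8.58,"gripper": 1},{"tx": 0,"ty": 0,"tz": 0,"rx": 0,"ry": 0,"rz": 8.58,"gripper": 1},{"tx": 0,"ty": 0,"tz": 0,"rx": 0,"ry": 0,"rz": 8.58,"gripper": 1},{"tx": 0,"ty": 0,"tz": 0,"rx": 0,"ry": 0,"rz": 8.58,"gripper": 1},{"tx": 0,"ty": 0,"tz": 0,"rx": 0,"ry": 0,"rz": 8.58,"gripper": 1},{"tx": 0,"ty": 0,"tz": 0,"rx": 0,"ry": 0,"rz": 8.58,"gripper": 1},{"tx": 0,"ty": 0,"tz": 0,"rx": 0,"ry": 0,"rz": 8.58,"gripper": 1},{"tx": 0,"ty": 0,"tz": 0,"rx": 0,"ry": 0,"rz": 8.58,"gripper": 1},{"tx": 0,"ty": 0,"tz": 0,"rx": 0,"ry": 0,"rz": 8.58,"gripper": 1},{"tx": 0,"ty": 0,"tz": 0,"rx": 0,"ry": 0,"rz": 8.58,"gripper": 1}]'

```text
clock: 4.85
eef_pos: [597.7, -295.2, 231.1]
tcp_rot: [-3.141, -0.0, 1.042]
contact_force: [0.2, 0.2, -0.2]
opening: 1.002
```

>>> move_arm --increments '[{"tx": 0,"ty": 0,"tz": 0,"rx": 0,"ry": 0,"rz": 8.58,"gripper": 1},{"tx": 0,"ty": 0,"tz": 0,"rx": 0,"ry": 0,"rz": 8.58,"gripper": 1},{"tx": 0,"ty": 0,"tz": 0,"rx": 0,"ry": 0,"rz": 8.58,"gripper": 1},{"tx": 0,"ty": 0,"tz": 0,"rx": 0,"ry": 0,"rz": 8.58,"gripper": 1},{"tx": 0,"ty": 0,"tz": 0,"rx": 0,"ry": 0,"rz": 0,"gripper": 1},{"tx": 0,"ty": 0,"tz": 0,"rx": 0,"ry": 0,"rz": 0,"gripper": 1}]'

```text
clock: 5.45
eef_pos: [597.3, -296.1, 231.1]
tcp_rot: [-3.141, -0.0, 0.453]
contact_force: [-0.6, -1.0, -0.1]
opening: 0.995
```

```bash
python3 - <<'E'
from h import *
wlook('keypad','w2'); wlook('curing_block'); go(596,-299,230,25.6)
E
```

```text
keypad 0.97 [278. 181. 370. 286.] top 123.0 rect [ 597.2 -299.4] [77.7 62. ] 25.0
keypad 0.43 [  0.  38.  49. 100.] top 127.9 rect [620.3  -1.5] [57.  46.4] 28.5
curing_block 0.87 [202. 324. 318. 417.] top 117.8 rect [ 446.3 -304.4] [80.5 90.7] 81.3
curing_block 0.18 [ 52. 265. 109. 327.] top 156.6 rect [ 456.2 -133.6] [19.5 19.7] 85.4
now [ 596.8 -297.1  231.2] yaw 25.7 tilt [-180.    0.] op 0.999 F [ 0.1 -0.7  0.4] t 5.65 q6 0.66
tool shift cm [-0.16  0.13  0.12] rz 0.1
```

>>> move_arm --increments '[{"tx": -0.1,"ty": 0.2,"tz": 3,"rx": 0,"ry": 0,"rz": 0.7,"gripper": 1},{"tx": 0,"ty": 0,"tz": 3,"rx": 0,"ry": 0,"rz": 0,"gripper": 1},{"tx": 0,"ty": 0,"tz": 3,"rx": 0,"ry": 0,"rz": 0,"gripper": 1},{"tx": 0,"ty": 0,"tz": 2,"rx": 0,"ry": 0,"rz": 0,"gripper": 1},{"tx": 0,"ty": 0,"tz": 1,"rx": 0,"ry": 0,"rz": 0,"gripper": 1},{"tx": 0,"ty": 0,"tz": 0.6,"rx": 0,"ry": 0,"rz": 0,"gripper": 1},{"tx": 0,"ty": 0,"tz": 0,"rx": 0,"ry": 0,"rz": 0,"gripper": 1},{"tx": 0,"ty": 0,"tz": 0,"rx": 0,"ry": 0,"rz": 0,"gripper": 1}]'

```text
clock: 6.45
eef_pos: [597.3, -300.1, 106.4]
tcp_rot: [3.14, -0.001, 0.435]
contact_force: [0.1, 0.0, -0.3]
opening: 0.999
```

>>> move_arm --increments '[{"tx": 0,"ty": 0,"tz": 0,"rx": 0,"ry": 0,"rz": 0,"gripper": 0},{"tx": 0,"ty": 0,"tz": 0,"rx": 0,"ry": 0,"rz": 0,"gripper": 0},{"tx": 0,"ty": 0,"tz": 0,"rx": 0,"ry": 0,"rz": 0,"gripper": 0},{"tx": 0,"ty": 0,"tz": 0,"rx": 0,"ry": 0,"rz": 0,"gripper": 0},{"tx": 0,"ty": 0,"tz": 0,"rx": 0,"ry": 0,"rz": 0,"gripper": 0},{"tx": 0,"ty": 0,"tz": 0,"rx": 0,"ry": 0,"rz": 0,"gripper": 0},{"tx": 0,"ty": 0,"tz": 0,"rx": 0,"ry": 0,"rz": 0,"gripper": 0},{"tx": 0,"ty": 0,"tz": 0,"rx": 0,"ry": 0,"rz": 0,"gripper": 0}]'

```text
clock: 7.25
eef_pos: [597.2, -300.0, 106.8]
tcp_rot: [3.14, -0.001, 0.435]
contact_force: [-2.0, 0.3, 5.4]
opening: 0.705
```

>>> move_arm --increments '[{"tx": 0,"ty": 0,"tz": -0.5,"rx": 0,"ry": 0,"rz": 0,"gripper": 0},{"tx": 0,"ty": 0,"tz": -1.5,"rx": 0,"ry": 0,"rz": 0,"gripper": 0},{"tx": 0,"ty": 0,"tz": -3,"rx": 0,"ry": 0,"rz": 0,"gripper": 0},{"tx": 0,"ty": 0,"tz": -3,"rx": 0,"ry": 0,"rz": 0,"gripper": 0},{"tx": 0,"ty": 0,"tz": 0,"rx": 0,"ry": 0,"rz": 0,"gripper": 0},{"tx": 0,"ty": 0,"tz": 0,"rx": 0,"ry": 0,"rz": 0,"gripper": 0}]'

```text
clock: 7.85
eef_pos: [597.0, -300.0, 186.7]
tcp_rot: [3.14, -0.001, 0.435]
contact_force: [0.1, 0.5, -1.5]
opening: 0.706
```

```bash
python3 - <<'E'
from h import *
wlook('keypad','w3'); wlook('curing_block'); go(439,-303,185,-8.4)
E
```

```text
curing_block 0.8 [178. 364. 317. 442.] top 117.9 rect [ 458.4 -288.1] [ 54.1 121. ] 47.9
now [ 595.8 -299.3  184. ] yaw 24.9 tilt [-1.799e+02  8.000e-02] op 0.709 F [ 0.2  0.9 -2.1] t 8.05 q6 0.67
tool shift cm [-14.38  -6.27  -0.07] rz 33.3
```

View pics/w3.png

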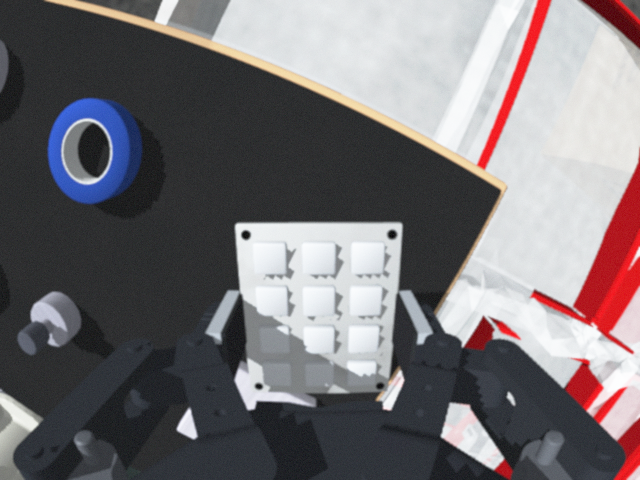

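The keypad is held between the pads at columns 235–405, and looks level. I'll check its offset and tilt in the tool frame.

```bash
cat >> h.py <<'E'
def held(zlo,zhi,w=50):
    im,d=r.grab_frame('wrist'); T,v,u=wcam_tool(d,d>0)
    k=(abs(T[:,0])<w)&(abs(T[:,1])<w)&(T[:,2]>zlo)&(T[:,2]<zhi)&(im[v,u].min(1)>90)
    S=T[k]; A=np.c_[S[:,:2],np.ones(len(S))]; c=np.linalg.lstsq(A,S[:,2],rcond=None)[0]
    Q=cv2.minAreaRect(S[:,:2].astype(np.float32)); print('held n',k.sum(),'tool rect',np.round(Q[0],1),np.round(Q[1],1),round(Q[2],1),'slope',np.round(c,3), 'x',np.percentile(S[:,0],[1,99]),'y',np.percentile(S[:,1],[1,99]))
E
python3 - <<'E'
from h import *
held(-22,-3)
E
```

```text
held n 26156 tool rect [-0.1  0.4] [79.1 79.1] 89.8 slope [ 7.0000e-03  1.0000e-03 -1.3729e+01] x [-37.37274562  38.85705123] y [-30.24217573  30.98538169]
```

>>> move_arm --increments '[{"tx": -1.44,"ty": -0.63,"tz": 0,"rx": 0,"ry": 0,"rz": 0,"gripper": 0},{"tx": -2.59,"ty": -1.13,"tz": 0,"rx": 0,"ry": 0,"rz": 0,"gripper": 0},{"tx": -2.59,"ty": -1.13,"tz": 0,"rx": 0,"ry": 0,"rz": 0,"gripper": 0},{"tx": -2.59,"ty": -1.13,"tz": 0,"rx": 0,"ry": 0,"rz": 0,"gripper": 0},{"tx": -2.59,"ty": -1.13,"tz": 0,"rx": 0,"ry": 0,"rz": 0,"gripper": 0},{"tx": -2.5,"ty": -1.1,"tz": 0,"rx": 0,"ry": 0,"rz": 0,"gripper": 0},{"tx": 0,"ty": 0,"tz": 0,"rx": 0,"ry": 0,"rz": 6.7,"gripper": 0},{"tx": 0,"ty": 0,"tz": 0,"rx": 0,"ry": 0,"rz": 6.7,"gripper": 0},{"tx": 0,"ty": 0,"tz": 0,"rx": 0,"ry": 0,"rz": 6.7,"gripper": 0},{"tx": 0,"ty": 0,"tz": 0,"rx": 0,"ry": 0,"rz": 6.7,"gripper": 0},{"tx": 0,"ty": 0,"tz": 0,"rx": 0,"ry": 0,"rz": 6.5,"gripper": 0},{"tx": 0,"ty": 0,"tz": 0,"rx": 0,"ry": 0,"rz": 0,"gripper": 0}]'

```text
clock: 9.3
eef_pos: [440.3, -303.1, 184.7]
tcp_rot: [-3.141, 0.001, -0.148]
contact_force: [0.4, 0.1, -1.9]
opening: 0.707
```

```bash
python3 - <<'E'
from h import *
p,R,s=pose(); im,d=r.grab_frame('wrist'); cv2.imwrite('pics/w4.png',im[...,::-1])
T,v,u=wcam_tool(d,d>0); W=T@R.T+p
k=(abs(W[:,0]-440)<75)&(abs(W[:,1]+303)<65)&(W[:,2]>113.5)&(W[:,2]<121)&(im[v,u].min(1)>80)
# block frame extents
a=np.radians(-8.4); B=(W[k,:2]-[440,-303])@np.array([[np.cos(a),-np.sin(a)],[np.sin(a),np.cos(a)]])
print(k.sum(),np.percentile(B,[.5,99.5],axis=0))
held(-22,-3)
im,d=r.grab_frame('side'); P=world('side',d,d>0)
k=(abs(P[:,0]-440)<75)&(abs(P[:,1]+303)<65)&(P[:,2]>113.5)&(P[:,2]<121)
B=(P[k,:2]-[440,-303])@np.array([[np.cos(a),-np.sin(a)],[np.sin(a),np.cos(a)]])
print(k.sum(),np.percentile(B,[.5,99.5],axis=0))
go(440,-303,121,-8.4)
E
```

```text
7163 [[ 20.54209339 -40.00746162]
 [ 50.88918364  38.49826022]]
held n 26062 tool rect [0.4 1.5] [75.5 78.7] 89.9 slope [ 7.000e-03  2.000e-03 -1.379e+01] x [-37.10853083  39.09129243] y [-30.11941007  30.85367841]
2390 [[-44.79050849 -40.76880813]
 [ 49.82802859  37.09095724]]
now [ 440.5 -303.2  185. ] yaw -8.2 tilt [-1.7999e+02  3.0000e-02] op 0.704 F [-0.4  0.9 -0.6] t 9.45 q6 1.11
tool shift cm [-0.05 -0.01  6.4 ] rz 0.2
```

View pics/w4.png

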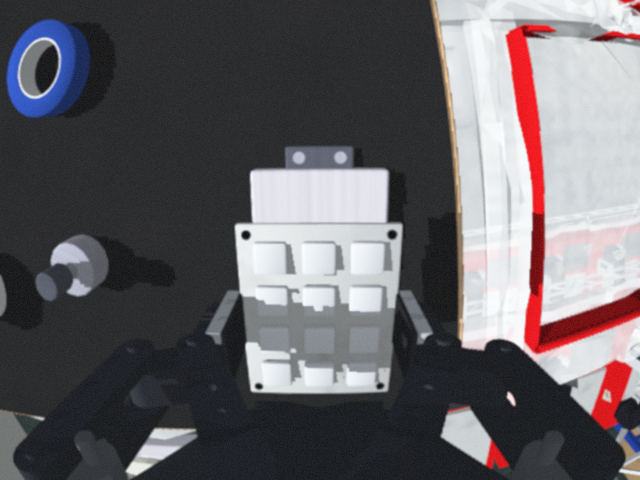

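The block shows ahead of the keypad at (320,195), with its long side parallel. From its edges the centre comes out at about (442.5,-304.4). Now lowering.

>>> move_arm --increments '[{"tx": 0.13,"ty": 0.08,"tz": 1,"rx": 0,"ry": 0,"rz": 0.2,"gripper": 0},{"tx": 0,"ty": 0,"tz": 1.5,"rx": 0,"ry": 0,"rz": 0,"gripper": 0},{"tx": 0,"ty": 0,"tz": 1.5,"rx": 0,"ry": 0,"rz": 0,"gripper": 0},{"tx": 0,"ty": 0,"tz": 1,"rx": 0,"ry": 0,"rz": 0,"gripper": 0},{"tx": 0,"ty": 0,"tz": 0.7,"rx": 0,"ry": 0,"rz": 0,"gripper": 0},{"tx": 0,"ty": 0,"tz": 0.4,"rx": 0,"ry": 0,"rz": 0,"gripper": 0},{"tx": 0,"ty": 0,"tz": 0.3,"rx": 0,"ry": 0,"rz": 0,"gripper": 0},{"tx": 0,"ty": 0,"tz": 0,"rx": 0,"ry": 0,"rz": 0,"gripper": 0},{"tx": 0,"ty": 0,"tz": 0,"rx": 0,"ry": 0,"rz": 0,"gripper": 0},{"tx": 0,"ty": 0,"tz": 0,"rx": 0,"ry": 0,"rz": 0,"gripper": 0}]'

```text
clock: 10.45
eef_pos: [442.0, -304.4, 121.7]
tcp_rot: [3.141, -0.001, -0.15]
contact_force: [-0.5, -0.2, -1.6]
opening: 0.704
```

```bash
python3 - <<'E'
from h import *
go(441.7,-304.2,118.8,-8.4)
E
```

```text
now [ 442.  -304.4  121.7] yaw -8.6 tilt [ 1.7998e+02 -4.0000e-02] op 0.704 F [-0.5 -0.2 -1.6] t 10.45 q6 1.11
tool shift cm [-0.04 -0.02  0.29] rz -0.2
```

>>> move_arm --increments '[{"tx": 0,"ty": 0,"tz": 0.1,"rx": 0,"ry": 0,"rz": 0,"gripper": 0},{"tx": 0,"ty": 0,"tz": 0.1,"rx": 0,"ry": 0,"rz": 0,"gripper": 0},{"tx": 0,"ty": 0,"tz": 0.05,"rx": 0,"ry": 0,"rz": 0,"gripper": 0},{"tx": 0,"ty": 0,"tz": 0,"rx": 0,"ry": 0,"rz": 0,"gripper": 0},{"tx": 0,"ty": 0,"tz": 0,"rx": 0,"ry": 0,"rz": 0,"gripper": 0},{"tx": 0,"ty": 0,"tz": 0,"rx": 0,"ry": 0,"rz": 0,"gripper": 0}]'

```text
clock: 11.05
eef_pos: [441.8, -304.3, 118.8]
tcp_rot: [3.142, 0.0, -0.15]
contact_force: [-1.2, -0.0, 0.1]
opening: 0.701
```

>>> move_arm --increments '[{"tx": 0,"ty": 0,"tz": 0.05,"rx": 0,"ry": 0,"rz": 0,"gripper": 0},{"tx": 0,"ty": 0,"tz": 0,"rx": 0,"ry": 0,"rz": 0,"gripper": 0},{"tx": 0,"ty": 0,"tz": 0,"rx": 0,"ry": 0,"rz": 0,"gripper": 0.6},{"tx": 0,"ty": 0,"tz": 0,"rx": 0,"ry": 0,"rz": 0,"gripper": 1},{"tx": 0,"ty": 0,"tz": 0,"rx": 0,"ry": 0,"rz": 0,"gripper": 1},{"tx": 0,"ty": 0,"tz": 0,"rx": 0,"ry": 0,"rz": 0,"gripper": 1},{"tx": 0,"ty": 0,"tz": 0,"rx": 0,"ry": 0,"rz": 0,"gripper": 1},{"tx": 0,"ty": 0,"tz": 0,"rx": 0,"ry": 0,"rz": 0,"gripper": 1}]'

```text
clock: 11.85
eef_pos: [441.7, -304.3, 118.2]
tcp_rot: [-3.142, 0.0, -0.15]
contact_force: [-0.2, 0.3, 0.1]
opening: 0.998
```

>>> move_arm --increments '[{"tx": 0,"ty": 0,"tz": -1,"rx": 0,"ry": 0,"rz": 0,"gripper": 1},{"tx": 0,"ty": 0,"tz": -2,"rx": 0,"ry": 0,"rz": 0,"gripper": 1},{"tx": 0,"ty": 0,"tz": -3,"rx": 0,"ry": 0,"rz": 0,"gripper": 1},{"tx": 0,"ty": 0,"tz": -4,"rx": 0,"ry": 0,"rz": 0,"gripper": 1},{"tx": 0,"ty": 0,"tz": -2,"rx": 0,"ry": 0,"rz": 0,"gripper": 1},{"tx": 0,"ty": 0,"tz": 0,"rx": 0,"ry": 0,"rz": 0,"gripper": 1},{"tx": 0,"ty": 0,"tz": 0,"rx": 0,"ry": 0,"rz": 0,"gripper": 1}]'

```text
clock: 12.55
eef_pos: [441.8, -304.2, 238.7]
tcp_rot: [3.141, -0.001, -0.15]
contact_force: [-0.4, 0.5, -0.3]
opening: 1.003
```

```bash
python3 - <<'E'
from h import *
wlook('keypad','w5',6);wlook('curing_block')
im,d=r.grab_frame('side');P=None
for q in('keypad','curing_block'):
  for k in r.cut_out(q,'side')[:1]:
    P=world('side',d,k['mask']); top=np.percentile(P[:,2],95); T=P[abs(P[:,2]-top)<5]; print(q,k['confidence'],top,cv2.minAreaRect(T[:,:2].astype(np.float32)))
go(440,177,230,59.4)
E
```

```text
keypad 0.62 [271. 179. 369. 286.] top 135.0 rect [ 442.3 -304.8] [62.2 77.8] 81.4
curing_block 0.74 [265. 147. 378. 302.] top 117.8 rect [ 443.2 -304.4] [80.5 95.7] 82.1
keypad 0.72 134.78409106263257 ((441.38580322265625, -304.13812255859375), (62.98756790161133, 77.05783081054688), 81.27630615234375)
curing_block 0.7 118.39981312319406 ((437.8740539550781, -303.743896484375), (81.40733337402344, 104.56281280517578), 81.65738677978516)
now [ 441.5 -304.   237.5] yaw -8.6 tilt [-1.7996e+02  8.0000e-02] op 1.002 F [-0.2 -0.3  0. ] t 12.9 q6 1.11
tool shift cm [ -7.33 -47.54   0.79] rz -68.0
```

View pics/w5.png

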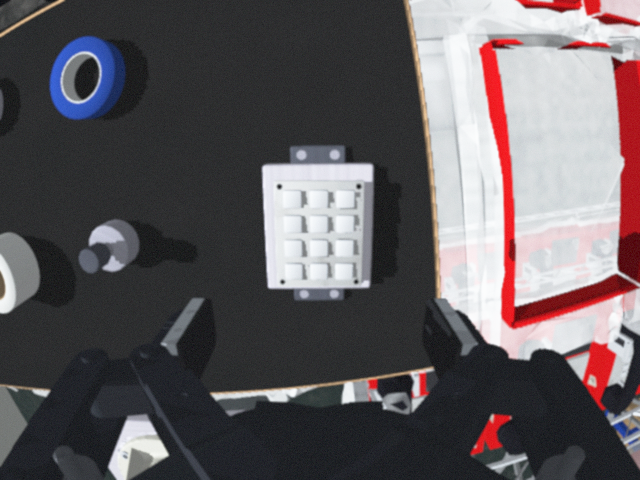

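Picture 5: the keypad sits centred and square on the block at (320,235), 1 mm off. Next the plate.

>>> move_arm --increments '[{"tx": -0.67,"ty": -4.32,"tz": 0,"rx": 0,"ry": 0,"rz": 0,"gripper": 1},{"tx": -0.67,"ty": -4.32,"tz": 0,"rx": 0,"ry": 0,"rz": 0,"gripper": 1},{"tx": -0.67,"ty": -4.32,"tz": 0,"rx": 0,"ry": 0,"rz": 0,"gripper": 1},{"tx": -0.67,"ty": -4.32,"tz": 0,"rx": 0,"ry": 0,"rz": 0,"gripper": 1},{"tx": -0.67,"ty": -4.32,"tz": 0,"rx": 0,"ry": 0,"rz": 0,"gripper": 1},{"tx": -0.67,"ty": -4.32,"tz": 0,"rx": 0,"ry": 0,"rz": 0,"gripper": 1},{"tx": -0.67,"ty": -4.32,"tz": 0,"rx": 0,"ry": 0,"rz": 0,"gripper": 1},{"tx": -0.67,"ty": -4.32,"tz": 0,"rx": 0,"ry": 0,"rz": 0,"gripper": 1},{"tx": -0.67,"ty": -4.32,"tz": 0,"rx": 0,"ry": 0,"rz": 0,"gripper": 1},{"tx": -0.67,"ty": -4.32,"tz": 0,"rx": 0,"ry": 0,"rz": 0,"gripper": 1},{"tx": -0.67,"ty": -4.32,"tz": 0,"rx": 0,"ry": 0,"rz": 0,"gripper": 1}]'

```text
clock: 14.0
eef_pos: [439.6, 178.5, 238.1]
tcp_rot: [3.141, 0.0, -0.15]
contact_force: [1.5, -0.2, -0.3]
opening: 0.999
```

>>> move_arm --increments '[{"tx": 0,"ty": 0,"tz": 0,"rx": 0,"ry": 0,"rz": -8.5,"gripper": 1},{"tx": 0,"ty": 0,"tz": 0,"rx": 0,"ry": 0,"rz": -8.5,"gripper": 1},{"tx": 0,"ty": 0,"tz": 0,"rx": 0,"ry": 0,"rz": -8.5,"gripper": 1},{"tx": 0,"ty": 0,"tz": 0,"rx": 0,"ry": 0,"rz": -8.5,"gripper": 1},{"tx": 0,"ty": 0,"tz": 0,"rx": 0,"ry": 0,"rz": -8.5,"gripper": 1},{"tx": 0,"ty": 0,"tz": 0,"rx": 0,"ry": 0,"rz": -8.5,"gripper": 1},{"tx": 0,"ty": 0,"tz": 0,"rx": 0,"ry": 0,"rz": -8.5,"gripper": 1},{"tx": 0,"ty": 0,"tz": 0,"rx": 0,"ry": 0,"rz": -8.5,"gripper": 1},{"tx": 0,"ty": 0,"tz": 0,"rx": 0,"ry": 0,"rz": 0,"gripper": 1},{"tx": 0,"ty": 0,"tz": 0,"rx": 0,"ry": 0,"rz": 0,"gripper": 1}]'

```text
clock: 15.0
eef_pos: [439.8, 176.6, 238.0]
tcp_rot: [-3.141, 0.0, 1.032]
contact_force: [-0.6, 0.3, -0.2]
opening: 1.002
```

```bash
python3 - <<'E'
from h import *
wlook('pressure_plate'); go(440,177,107,59.4)
E
```

```text
pressure_plate 0.56 [279. 176. 364. 279.] top 121.9 rect [441.2 176.6] [76.  60.4] 59.6
now [439.9 176.6 238.2] yaw 59.2 tilt [-1.7999e+02  1.0000e-02] op 1.001 F [-0.7 -0.7  0.6] t 15.1 q6 0.92
tool shift cm [ 4.000e-02 -1.000e-02  1.312e+01] rz -0.2
```

>>> move_arm --increments '[{"tx": 0.07,"ty": 0.11,"tz": 3,"rx": 0,"ry": 0,"rz": -0.4,"gripper": 1},{"tx": 0,"ty": 0,"tz": 3,"rx": 0,"ry": 0,"rz": 0,"gripper": 1},{"tx": 0,"ty": 0,"tz": 3,"rx": 0,"ry": 0,"rz": 0,"gripper": 1},{"tx": 0,"ty": 0,"tz": 2,"rx": 0,"ry": 0,"rz": 0,"gripper": 1},{"tx": 0,"ty": 0,"tz": 1.5,"rx": 0,"ry": 0,"rz": 0,"gripper": 1},{"tx": 0,"ty": 0,"tz": 0.7,"rx": 0,"ry": 0,"rz": 0,"gripper": 1},{"tx": 0,"ty": 0,"tz": 0,"rx": 0,"ry": 0,"rz": 0,"gripper": 1},{"tx": 0,"ty": 0,"tz": 0,"rx": 0,"ry": 0,"rz": 0,"gripper": 1}]'

```text
clock: 15.9
eef_pos: [441.7, 176.8, 106.8]
tcp_rot: [3.141, -0.0, 1.043]
contact_force: [0.3, -0.5, 0.7]
opening: 1.0
```

>>> move_arm --increments '[{"tx": 0,"ty": 0,"tz": 0,"rx": 0,"ry": 0,"rz": 0,"gripper": 0},{"tx": 0,"ty": 0,"tz": 0,"rx": 0,"ry": 0,"rz": 0,"gripper": 0},{"tx": 0,"ty": 0,"tz": 0,"rx": 0,"ry": 0,"rz": 0,"gripper": 0},{"tx": 0,"ty": 0,"tz": 0,"rx": 0,"ry": 0,"rz": 0,"gripper": 0},{"tx": 0,"ty": 0,"tz": 0,"rx": 0,"ry": 0,"rz": 0,"gripper": 0},{"tx": 0,"ty": 0,"tz": 0,"rx": 0,"ry": 0,"rz": 0,"gripper": 0},{"tx": 0,"ty": 0,"tz": 0,"rx": 0,"ry": 0,"rz": 0,"gripper": 0},{"tx": 0,"ty": 0,"tz": 0,"rx": 0,"ry": 0,"rz": 0,"gripper": 0}]'

```text
clock: 16.7
eef_pos: [441.8, 176.9, 107.3]
tcp_rot: [3.141, -0.001, 1.044]
contact_force: [-1.4, 0.2, 6.0]
opening: 0.686
```

>>> move_arm --increments '[{"tx": 0,"ty": 0,"tz": -0.5,"rx": 0,"ry": 0,"rz": 0,"gripper": 0},{"tx": 0,"ty": 0,"tz": -1.5,"rx": 0,"ry": 0,"rz": 0,"gripper": 0},{"tx": 0,"ty": 0,"tz": -3,"rx": 0,"ry": 0,"rz": 0,"gripper": 0},{"tx": 0,"ty": 0,"tz": -4,"rx": 0,"ry": 0,"rz": 0,"gripper": 0},{"tx": 0,"ty": 0,"tz": -2,"rx": 0,"ry": 0,"rz": 0,"gripper": 0},{"tx": 0,"ty": 0,"tz": 0,"rx": 0,"ry": 0,"rz": 0,"gripper": 0},{"tx": 0,"ty": 0,"tz": 0,"rx": 0,"ry": 0,"rz": 0,"gripper": 0}]'

```text
clock: 17.4
eef_pos: [441.1, 176.6, 216.3]
tcp_rot: [3.141, -0.0, 1.044]
contact_force: [0.2, -0.2, -2.3]
opening: 0.69
```

```bash
python3 - <<'E'
from h import *
held(-22,-3); go(442,-304.5,220,-8.6)
E
```

```text
held n 25792 tool rect [-0.7  0.2] [77.1 78.2] 0.4 slope [ 1.5000e-02  2.0000e-03 -1.3639e+01] x [-36.78555791  37.34066176] y [-29.521257    29.90198345]
now [440.6 176.4 215.5] yaw 59.8 tilt [-1.7996e+02  5.0000e-02] op 0.687 F [ 0.2 -0.8 -1.1] t 17.45 q6 0.9
tool shift cm [-41.49  24.32  -0.43] rz 68.4
```

>>> move_arm --increments '[{"tx": -2.0,"ty": 1.17,"tz": 0,"rx": 0,"ry": 0,"rz": 0,"gripper": 0},{"tx": -3.7,"ty": 2.17,"tz": 0,"rx": 0,"ry": 0,"rz": 0,"gripper": 0},{"tx": -3.7,"ty": 2.17,"tz": 0,"rx": 0,"ry": 0,"rz": 0,"gripper": 0},{"tx": -3.7,"ty": 2.17,"tz": 0,"rx": 0,"ry": 0,"rz": 0,"gripper": 0},{"tx": -3.7,"ty": 2.17,"tz": 0,"rx": 0,"ry": 0,"rz": 0,"gripper": 0},{"tx": -3.7,"ty": 2.17,"tz": 0,"rx": 0,"ry": 0,"rz": 0,"gripper": 0},{"tx": -3.7,"ty": 2.17,"tz": 0,"rx": 0,"ry": 0,"rz": 0,"gripper": 0},{"tx": -3.7,"ty": 2.17,"tz": 0,"rx": 0,"ry": 0,"rz": 0,"gripper": 0},{"tx": -3.7,"ty": 2.17,"tz": 0,"rx": 0,"ry": 0,"rz": 0,"gripper": 0},{"tx": -3.7,"ty": 2.17,"tz": 0,"rx": 0,"ry": 0,"rz": 0,"gripper": 0},{"tx": -3.7,"ty": 2.17,"tz": 0,"rx": 0,"ry": 0,"rz": 0,"gripper": 0},{"tx": -2.5,"ty": 1.45,"tz": 0,"rx": 0,"ry": 0,"rz": 0,"gripper": 0}]'

```text
clock: 18.65
eef_pos: [441.6, -306.5, 214.5]
tcp_rot: [-3.139, 0.0, 1.042]
contact_force: [1.1, 0.5, -2.1]
opening: 0.687
```

>>> move_arm --increments '[{"tx": 0,"ty": 0,"tz": 0,"rx": 0,"ry": 0,"rz": 8.5,"gripper": 0},{"tx": 0,"ty": 0,"tz": 0,"rx": 0,"ry": 0,"rz": 8.5,"gripper": 0},{"tx": 0,"ty": 0,"tz": 0,"rx": 0,"ry": 0,"rz": 8.5,"gripper": 0},{"tx": 0,"ty": 0,"tz": 0,"rx": 0,"ry": 0,"rz": 8.5,"gripper": 0},{"tx": 0,"ty": 0,"tz": 0,"rx": 0,"ry": 0,"rz": 8.5,"gripper": 0},{"tx": 0,"ty": 0,"tz": 0,"rx": 0,"ry": 0,"rz": 8.5,"gripper": 0},{"tx": 0,"ty": 0,"tz": 0,"rx": 0,"ry": 0,"rz": 8.5,"gripper": 0},{"tx": 0,"ty": 0,"tz": 0,"rx": 0,"ry": 0,"rz": 8.5,"gripper": 0},{"tx": 0,"ty": 0,"tz": 0,"rx": 0,"ry": 0,"rz": 0.4,"gripper": 0},{"tx": 0,"ty": 0,"tz": 0,"rx": 0,"ry": 0,"rz": 0,"gripper": 0},{"tx": 0,"ty": 0,"tz": 0,"rx": 0,"ry": 0,"rz": 0,"gripper": 0}]'

```text
clock: 19.75
eef_pos: [442.4, -304.1, 215.6]
tcp_rot: [-3.141, 0.001, -0.147]
contact_force: [-0.1, -0.6, -1.1]
opening: 0.687
```

```bash
python3 - <<'E'
from h import *
held(-22,-3); go(442,-304.7,133.3,-8.6)
E
```

```text
held n 25579 tool rect [-0.1  1.5] [76.8 74.4] 0.0 slope [ 1.3000e-02  1.0000e-03 -1.3671e+01] x [-36.44664386  37.71398762] y [-29.02238485  29.83692766]
now [ 442.5 -304.2  215.8] yaw -8.4 tilt [-1.7998e+02  4.0000e-02] op 0.685 F [-0.3 -0.3 -1.5] t 19.8 q6 1.11
tool shift cm [-0.03  0.06  8.25] rz 0.2
```

>>> move_arm --increments '[{"tx": -0.03,"ty": 0.06,"tz": 1.5,"rx": 0,"ry": 0,"rz": 0.2,"gripper": 0},{"tx": 0,"ty": 0,"tz": 2,"rx": 0,"ry": 0,"rz": 0,"gripper": 0},{"tx": 0,"ty": 0,"tz": 2,"rx": 0,"ry": 0,"rz": 0,"gripper": 0},{"tx": 0,"ty": 0,"tz": 1.2,"rx": 0,"ry": 0,"rz": 0,"gripper": 0},{"tx": 0,"ty": 0,"tz": 0.7,"rx": 0,"ry": 0,"rz": 0,"gripper": 0},{"tx": 0,"ty": 0,"tz": 0.4,"rx": 0,"ry": 0,"rz": 0,"gripper": 0},{"tx": 0,"ty": 0,"tz": 0.2,"rx": 0,"ry": 0,"rz": 0,"gripper": 0},{"tx": 0,"ty": 0,"tz": 0,"rx": 0,"ry": 0,"rz": 0,"gripper": 0},{"tx": 0,"ty": 0,"tz": 0,"rx": 0,"ry": 0,"rz": 0,"gripper": 0},{"tx": 0,"ty": 0,"tz": 0,"rx": 0,"ry": 0,"rz": 0,"gripper": 0}]'

```text
clock: 20.8
eef_pos: [442.6, -305.1, 136.8]
tcp_rot: [3.141, -0.001, -0.154]
contact_force: [0.4, -0.3, -2.1]
opening: 0.69
```

```bash
python3 - <<'E'
from h import *
go(442,-304.7,133.3,-8.6); im,d=r.grab_frame('side'); cv2.imwrite('pics/s1.png',cv2.resize(im[300:430,200:380,::-1],None,fx=4,fy=4,interpolation=2))
E
```

```text
now [ 442.6 -305.1  136.8] yaw -8.8 tilt [ 1.7998e+02 -5.0000e-02] op 0.69 F [ 0.4 -0.3 -2.1] t 20.8 q6 1.12
tool shift cm [-0.07 -0.03  0.35] rz -0.2
```

View pics/s1.png

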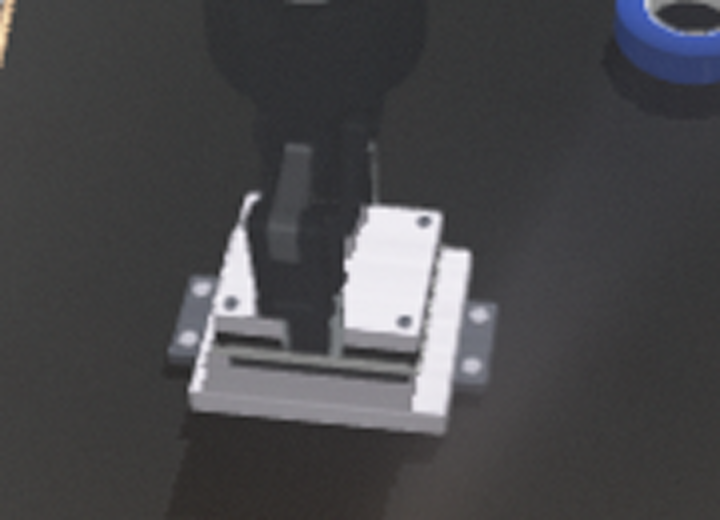

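Picture 6: the plate hangs level and aligned just above the keypad at (330,290), and the fingertips do not reach below its foot. Lowering the last 3.5 mm.

>>> move_arm --increments '[{"tx": -0.04,"ty": 0,"tz": 0.1,"rx": 0,"ry": 0,"rz": 0,"gripper": 0},{"tx": 0,"ty": 0,"tz": 0.1,"rx": 0,"ry": 0,"rz": 0,"gripper": 0},{"tx": 0,"ty": 0,"tz": 0.1,"rx": 0,"ry": 0,"rz": 0,"gripper": 0},{"tx": 0,"ty": 0,"tz": 0.03,"rx": 0,"ry": 0,"rz": 0,"gripper": 0},{"tx": 0,"ty": 0,"tz": 0,"rx": 0,"ry": 0,"rz": 0,"gripper": 0},{"tx": 0,"ty": 0,"tz": 0,"rx": 0,"ry": 0,"rz": 0,"gripper": 0},{"tx": 0,"ty": 0,"tz": 0,"rx": 0,"ry": 0,"rz": 0,"gripper": 0}]'

```text
clock: 21.55
eef_pos: [441.9, -304.8, 133.3]
tcp_rot: [3.142, 0.0, -0.154]
contact_force: [-2.1, 2.4, 5.4]
opening: 0.688
```

>>> move_arm --increments '[{"tx": 0,"ty": 0,"tz": -0.02,"rx": 0,"ry": 0,"rz": 0,"gripper": 0},{"tx": 0,"ty": 0,"tz": 0,"rx": 0,"ry": 0,"rz": 0,"gripper": 0.6},{"tx": 0,"ty": 0,"tz": 0,"rx": 0,"ry": 0,"rz": 0,"gripper": 1},{"tx": 0,"ty": 0,"tz": 0,"rx": 0,"ry": 0,"rz": 0,"gripper": 1},{"tx": 0,"ty": 0,"tz": 0,"rx": 0,"ry": 0,"rz": 0,"gripper": 1},{"tx": 0,"ty": 0,"tz": 0,"rx": 0,"ry": 0,"rz": 0,"gripper": 1},{"tx": 0,"ty": 0,"tz": 0,"rx": 0,"ry": 0,"rz": 0,"gripper": 1}]'

```text
clock: 22.25
eef_pos: [441.9, -304.8, 133.1]
tcp_rot: [3.142, 0.0, -0.154]
contact_force: [0.3, 1.5, -0.6]
opening: 1.004
```

>>> move_arm --increments '[{"tx": 0,"ty": 0,"tz": -1,"rx": 0,"ry": 0,"rz": 0,"gripper": 1},{"tx": 0,"ty": 0,"tz": -2,"rx": 0,"ry": 0,"rz": 0,"gripper": 1},{"tx": 0,"ty": 0,"tz": -3,"rx": 0,"ry": 0,"rz": 0,"gripper": 1},{"tx": 0,"ty": 0,"tz": -4,"rx": 0,"ry": 0,"rz": 0,"gripper": 1},{"tx": 0,"ty": 0,"tz": 0,"rx": 0,"ry": 0,"rz": 0,"gripper": 1},{"tx": 0,"ty": 0,"tz": 0,"rx": 0,"ry": 0,"rz": 0,"gripper": 1}]'

```text
clock: 22.85
eef_pos: [442.5, -305.2, 234.7]
tcp_rot: [3.14, -0.003, -0.154]
contact_force: [-0.6, 0.8, -0.4]
opening: 1.0
```

```bash
python3 - <<'E'
from h import *
wlook('pressure_plate','w6');wlook('curing_block')
go(616.5,4,235,40)
E
```

```text
pressure_plate 0.86 [271. 180. 366. 296.] top 148.0 rect [ 441.7 -305.3] [60.1 75.6] 81.1
curing_block 0.83 [263. 147. 374. 307.] top 117.8 rect [ 445.3 -304.8] [ 80.6 100.3] 81.6
now [ 441.3 -304.4  232.1] yaw -8.8 tilt [-1.7995e+02  1.0000e-01] op 1.003 F [-1.   0.2  0.8] t 23.05 q6 1.12
tool shift cm [ 12.59 -33.16  -0.28] rz -48.8
```

View pics/w6.png

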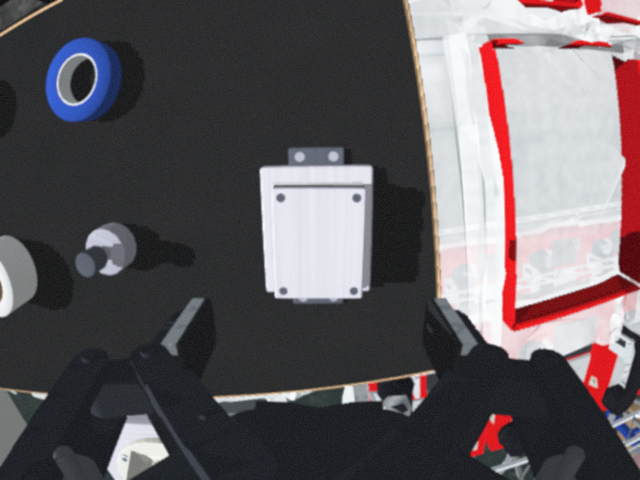

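Picture 7: the plate is centred on the keypad at (318,242), with its top at 148. Next the wide weight. Its yaw doesn't matter, so I keep the present one.

>>> move_arm --increments '[{"tx": 1.4,"ty": -3.68,"tz": 0,"rx": 0,"ry": 0,"rz": 0,"gripper": 1},{"tx": 1.4,"ty": -3.68,"tz": 0,"rx": 0,"ry": 0,"rz": 0,"gripper": 1},{"tx": 1.4,"ty": -3.68,"tz": 0,"rx": 0,"ry": 0,"rz": 0,"gripper": 1},{"tx": 1.4,"ty": -3.68,"tz": 0,"rx": 0,"ry": 0,"rz": 0,"gripper": 1},{"tx": 1.4,"ty": -3.68,"tz": 0,"rx": 0,"ry": 0,"rz": 0,"gripper": 1},{"tx": 1.4,"ty": -3.68,"tz": 0,"rx": 0,"ry": 0,"rz": 0,"gripper": 1},{"tx": 1.4,"ty": -3.68,"tz": 0,"rx": 0,"ry": 0,"rz": 0,"gripper": 1},{"tx": 1.4,"ty": -3.68,"tz": 0,"rx": 0,"ry": 0,"rz": 0,"gripper": 1},{"tx": 1.4,"ty": -3.68,"tz": 0,"rx": 0,"ry": 0,"rz": 0,"gripper": 1},{"tx": 0,"ty": 0,"tz": 0,"rx": 0,"ry": 0,"rz": 0,"gripper": 1},{"tx": 0,"ty": 0,"tz": 0,"rx": 0,"ry": 0,"rz": 0,"gripper": 1}]'

```text
clock: 24.15
eef_pos: [616.6, 3.8, 231.8]
tcp_rot: [3.141, 0.002, -0.152]
contact_force: [-0.4, -0.8, 0.3]
opening: 1.002
```

```bash
python3 - <<'E'
from h import *
wlook('wide_weight'); go(616.5,4,106,-8.8)
E
```

```text
wide_weight 0.92 [278. 193. 360. 275.] top 127.9 rect [617.4   5.3] [56.9 56.9] 16.8
now [616.3   2.5 232.4] yaw -8.8 tilt [1.7996e+02 1.0000e-01] op 0.998 F [-0.1  0.  -1. ] t 24.25 q6 1.73
tool shift cm [ 0.02 -0.16 12.64] rz -0.0
```

>>> move_arm --increments '[{"tx": 0.08,"ty": -0.2,"tz": 3,"rx": 0,"ry": 0,"rz": 0,"gripper": 1},{"tx": 0,"ty": 0,"tz": 3,"rx": 0,"ry": 0,"rz": 0,"gripper": 1},{"tx": 0,"ty": 0,"tz": 3,"rx": 0,"ry": 0,"rz": 0,"gripper": 1},{"tx": 0,"ty": 0,"tz": 2,"rx": 0,"ry": 0,"rz": 0,"gripper": 1},{"tx": 0,"ty": 0,"tz": 1,"rx": 0,"ry": 0,"rz": 0,"gripper": 1},{"tx": 0,"ty": 0,"tz": 0.6,"rx": 0,"ry": 0,"rz": 0,"gripper": 1},{"tx": 0,"ty": 0,"tz": 0,"rx": 0,"ry": 0,"rz": 0,"gripper": 1},{"tx": 0,"ty": 0,"tz": 0,"rx": 0,"ry": 0,"rz": 0,"gripper": 1}]'

```text
clock: 25.05
eef_pos: [618.8, 4.8, 108.2]
tcp_rot: [-3.141, -0.001, -0.154]
contact_force: [0.2, -0.6, -1.0]
opening: 1.0
```

>>> move_arm --increments '[{"tx": 0,"ty": 0,"tz": 0,"rx": 0,"ry": 0,"rz": 0,"gripper": 0},{"tx": 0,"ty": 0,"tz": 0,"rx": 0,"ry": 0,"rz": 0,"gripper": 0},{"tx": 0,"ty": 0,"tz": 0,"rx": 0,"ry": 0,"rz": 0,"gripper": 0},{"tx": 0,"ty": 0,"tz": 0,"rx": 0,"ry": 0,"rz": 0,"gripper": 0},{"tx": 0,"ty": 0,"tz": 0,"rx": 0,"ry": 0,"rz": 0,"gripper": 0},{"tx": 0,"ty": 0,"tz": 0,"rx": 0,"ry": 0,"rz": 0,"gripper": 0},{"tx": 0,"ty": 0,"tz": 0,"rx": 0,"ry": 0,"rz": 0,"gripper": 0},{"tx": 0,"ty": 0,"tz": 0,"rx": 0,"ry": 0,"rz": 0,"gripper": 0}]' --squeeze 60

```text
clock: 25.85
eef_pos: [618.8, 5.2, 108.7]
tcp_rot: [-3.141, -0.001, -0.154]
contact_force: [-3.1, 0.7, 9.2]
opening: 0.653
```

>>> move_arm --increments '[{"tx": 0,"ty": 0,"tz": -0.5,"rx": 0,"ry": 0,"rz": 0,"gripper": 0},{"tx": 0,"ty": 0,"tz": -1.5,"rx": 0,"ry": 0,"rz": 0,"gripper": 0},{"tx": 0,"ty": 0,"tz": -3,"rx": 0,"ry": 0,"rz": 0,"gripper": 0},{"tx": 0,"ty": 0,"tz": -4,"rx": 0,"ry": 0,"rz": 0,"gripper": 0},{"tx": 0,"ty": 0,"tz": -2,"rx": 0,"ry": 0,"rz": 0,"gripper": 0},{"tx": 0,"ty": 0,"tz": 0,"rx": 0,"ry": 0,"rz": 0,"gripper": 0},{"tx": 0,"ty": 0,"tz": 0,"rx": 0,"ry": 0,"rz": 0,"gripper": 0}]'

```text
clock: 26.55
eef_pos: [617.8, 5.1, 217.1]
tcp_rot: [3.142, -0.0, -0.154]
contact_force: [-1.1, -0.3, -4.2]
opening: 0.653
```

```bash
python3 - <<'E'
from h import *
held(-30,-15,35); go(441.7,-305.2,215,-8.8)
E
```

```text
held n 14493 tool rect [ 0.7 -2.5] [58.1 64.3] 32.4 slope [  0.     -0.    -18.387] x [-27.1422568   26.27393846] y [-30.99981823  31.72589963]
now [617.2   5.1 216.1] yaw -8.8 tilt [1.7998e+02 1.0000e-01] op 0.65 F [-0.   0.7 -4.2] t 26.6 q6 1.73
tool shift cm [-12.6   33.35   0.14] rz 0.0
```

>>> move_arm --increments '[{"tx": -0.75,"ty": 2.0,"tz": 0,"rx": 0,"ry": 0,"rz": 0,"gripper": 0},{"tx": -1.3,"ty": 3.47,"tz": 0,"rx": 0,"ry": 0,"rz": 0,"gripper": 0},{"tx": -1.3,"ty": 3.47,"tz": 0,"rx": 0,"ry": 0,"rz": 0,"gripper": 0},{"tx": -1.3,"ty": 3.47,"tz": 0,"rx": 0,"ry": 0,"rz": 0,"gripper": 0},{"tx": -1.3,"ty": 3.47,"tz": 0,"rx": 0,"ry": 0,"rz": 0,"gripper": 0},{"tx": -1.3,"ty": 3.47,"tz": 0,"rx": 0,"ry": 0,"rz": 0,"gripper": 0},{"tx": -1.3,"ty": 3.47,"tz": 0,"rx": 0,"ry": 0,"rz": 0,"gripper": 0},{"tx": -1.3,"ty": 3.47,"tz": 0,"rx": 0,"ry": 0,"rz": 0,"gripper": 0},{"tx": -1.3,"ty": 3.47,"tz": 0,"rx": 0,"ry": 0,"rz": 0,"gripper": 0},{"tx": -1.4,"ty": 3.6,"tz": 0,"rx": 0,"ry": 0,"rz": 0,"gripper": 0},{"tx": 0,"ty": 0,"tz": 0,"rx": 0,"ry": 0,"rz": 0,"gripper": 0},{"tx": 0,"ty": 0,"tz": 0,"rx": 0,"ry": 0,"rz": 0,"gripper": 0}]'

```text
clock: 27.8
eef_pos: [441.9, -305.4, 215.6]
tcp_rot: [-3.14, 0.003, -0.156]
contact_force: [-0.0, 0.7, -4.6]
opening: 0.646
```

```bash
python3 - <<'E'
from h import *
go(442.1,-305.2,150.7,-8.8)
E
```

```text
now [ 441.9 -305.4  215.6] yaw -8.9 tilt [-1.7991e+02  1.5000e-01] op 0.646 F [-0.   0.7 -4.6] t 27.8 q6 1.12
tool shift cm [ 0.03 -0.02  6.49] rz -0.1
```

>>> move_arm --increments '[{"tx": 0,"ty": 0,"tz": 1.5,"rx": 0,"ry": 0,"rz": 0,"gripper": 0},{"tx": 0,"ty": 0,"tz": 2,"rx": 0,"ry": 0,"rz": 0,"gripper": 0},{"tx": 0,"ty": 0,"tz": 1.4,"rx": 0,"ry": 0,"rz": 0,"gripper": 0},{"tx": 0,"ty": 0,"tz": 0.7,"rx": 0,"ry": 0,"rz": 0,"gripper": 0},{"tx": 0,"ty": 0,"tz": 0.4,"rx": 0,"ry": 0,"rz": 0,"gripper": 0},{"tx": 0,"ty": 0,"tz": 0.2,"rx": 0,"ry": 0,"rz": 0,"gripper": 0},{"tx": 0,"ty": 0,"tz": 0,"rx": 0,"ry": 0,"rz": 0,"gripper": 0},{"tx": 0,"ty": 0,"tz": 0,"rx": 0,"ry": 0,"rz": 0,"gripper": 0},{"tx": 0,"ty": 0,"tz": 0,"rx": 0,"ry": 0,"rz": 0,"gripper": 0}]'

```text
clock: 28.7
eef_pos: [443.4, -305.7, 155.7]
tcp_rot: [3.141, -0.001, -0.154]
contact_force: [-0.7, -0.5, -4.0]
opening: 0.648
```

>>> move_arm --increments '[{"tx": -0.1,"ty": 0,"tz": 0.15,"rx": 0,"ry": 0,"rz": 0,"gripper": 0},{"tx": 0,"ty": 0,"tz": 0.15,"rx": 0,"ry": 0,"rz": 0,"gripper": 0},{"tx": 0,"ty": 0,"tz": 0.1,"rx": 0,"ry": 0,"rz": 0,"gripper": 0},{"tx": 0,"ty": 0,"tz": 0.05,"rx": 0,"ry": 0,"rz": 0,"gripper": 0},{"tx": 0,"ty": 0,"tz": 0,"rx": 0,"ry": 0,"rz": 0,"gripper": 0},{"tx": 0,"ty": 0,"tz": 0,"rx": 0,"ry": 0,"rz": 0,"gripper": 0}]'

```text
clock: 29.3
eef_pos: [442.1, -305.3, 150.8]
tcp_rot: [3.142, 0.0, -0.154]
contact_force: [-1.1, 1.9, -1.1]
opening: 0.648
```

Light contact: the measured weight fell from 4 N to 1 N. A touch lower, then release.

>>> move_arm --increments '[{"tx": 0,"ty": 0,"tz": 0.03,"rx": 0,"ry": 0,"rz": 0,"gripper": 0},{"tx": 0,"ty": 0,"tz": 0,"rx": 0,"ry": 0,"rz": 0,"gripper": 0},{"tx": 0,"ty": 0,"tz": 0,"rx": 0,"ry": 0,"rz": 0,"gripper": 0.6},{"tx": 0,"ty": 0,"tz": 0,"rx": 0,"ry": 0,"rz": 0,"gripper": 1},{"tx": 0,"ty": 0,"tz": 0,"rx": 0,"ry": 0,"rz": 0,"gripper": 1},{"tx": 0,"ty": 0,"tz": 0,"rx": 0,"ry": 0,"rz": 0,"gripper": 1},{"tx": 0,"ty": 0,"tz": 0,"rx": 0,"ry": 0,"rz": 0,"gripper": 1},{"tx": 0,"ty": 0,"tz": 0,"rx": 0,"ry": 0,"rz": 0,"gripper": 1}]'

```text
clock: 30.1
eef_pos: [442.2, -305.3, 150.4]
tcp_rot: [3.142, -0.0, -0.154]
contact_force: [-0.4, 0.4, 0.6]
opening: 0.998
```

>>> move_arm --increments '[{"tx": 0,"ty": 0,"tz": -1,"rx": 0,"ry": 0,"rz": 0,"gripper": 1},{"tx": 0,"ty": 0,"tz": -2,"rx": 0,"ry": 0,"rz": 0,"gripper": 1},{"tx": 0,"ty": 0,"tz": -3,"rx": 0,"ry": 0,"rz": 0,"gripper": 1},{"tx": 0,"ty": 0,"tz": -4,"rx": 0,"ry": 0,"rz": 0,"gripper": 1},{"tx": 0,"ty": 0,"tz": 0,"rx": 0,"ry": 0,"rz": 0,"gripper": 1},{"tx": 0,"ty": 0,"tz": 0,"rx": 0,"ry": 0,"rz": 0,"gripper": 1}]'

```text
clock: 30.7
eef_pos: [442.7, -305.6, 251.9]
tcp_rot: [3.14, -0.003, -0.154]
contact_force: [-0.6, -0.2, 0.2]
opening: 0.997
```

```bash
python3 - <<'E'
from h import *
wlook('wide_weight','w7');wlook('pressure_plate');wlook('narrow_weight',band=3)
go(455.5,-133.5,251,-8.8)
E
```

```text
wide_weight 0.94 [274. 201. 364. 292.] top 169.9 rect [ 440.8 -305.7] [57.  56.7] 35.0
pressure_plate 0.66 [274. 181. 366. 289.] top 148.0 rect [ 442.  -305.3] [60.3 75.8] 81.0
pressure_plate 0.48 [275. 196. 366. 290.] top 169.9 rect [ 440.9 -305.4] [56.5 57.4] 30.8
narrow_weight 0.56 [ 86. 216. 145. 268.] top 156.9 rect [ 455.9 -134.2] [19.1 19.5] 48.2
now [ 441.7 -304.9  249.4] yaw -8.8 tilt [-1.7995e+02  1.0000e-01] op 0.999 F [-0.2  0.9 -0.1] t 31.0 q6 1.12
tool shift cm [ -1.26 -17.15  -0.14] rz 0.0
```

View pics/w7.png

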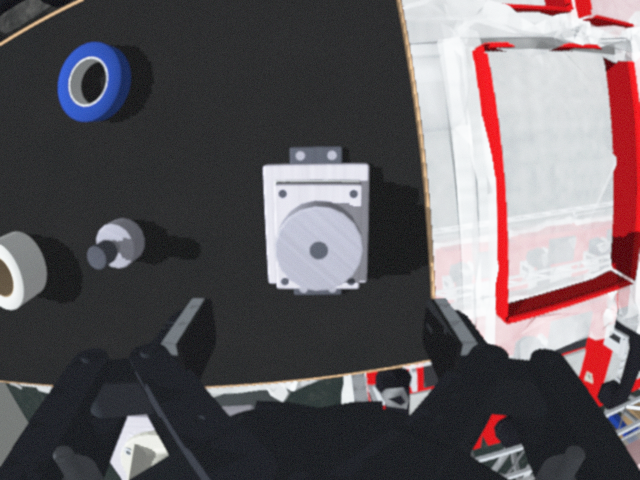

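Picture 8: the wide weight is centred on the plate, with its dot at (318,250), about 1 mm off. The narrow weight stands at (120,245). Going there.

>>> move_arm --increments '[{"tx": -0.24,"ty": -3.42,"tz": 0,"rx": 0,"ry": 0,"rz": 0,"gripper": 1},{"tx": -0.25,"ty": -3.42,"tz": 0,"rx": 0,"ry": 0,"rz": 0,"gripper": 1},{"tx": -0.25,"ty": -3.42,"tz": 0,"rx": 0,"ry": 0,"rz": 0,"gripper": 1},{"tx": -0.25,"ty": -3.42,"tz": 0,"rx": 0,"ry": 0,"rz": 0,"gripper": 1},{"tx": -0.25,"ty": -3.42,"tz": 0,"rx": 0,"ry": 0,"rz": 0,"gripper": 1},{"tx": 0,"ty": 0,"tz": 1.5,"rx": 0,"ry": 0,"rz": 0,"gripper": 1},{"tx": 0,"ty": 0,"tz": 0,"rx": 0,"ry": 0,"rz": 0,"gripper": 1},{"tx": 0,"ty": 0,"tz": 0,"rx": 0,"ry": 0,"rz": 0,"gripper": 1},{"tx": 0,"ty": 0,"tz": 0,"rx": 0,"ry": 0,"rz": 0,"gripper": 1}]'

```text
clock: 31.9
eef_pos: [456.2, -135.0, 235.6]
tcp_rot: [3.141, -0.0, -0.154]
contact_force: [0.1, 0.4, -0.3]
opening: 1.001
```

```bash
python3 - <<'E'
from h import *
wlook('narrow_weight',band=3)
go(455.7,-134,109,-8.8)
E
```

```text
narrow_weight 0.97 [287. 204. 344. 263.] top 157.3 rect [ 456.2 -133.3] [18.9 19. ] 15.2
narrow_weight 0.63 [474. 141. 570. 291.] top 117.7 rect [ 442.8 -303. ] [79.7 96.4] 81.2
now [ 456.2 -135.   235.7] yaw -8.9 tilt [ 1.7999e+02 -2.0000e-02] op 1.001 F [-0.2 -0.4 -0.5] t 32.0 q6 1.43
tool shift cm [-0.07 -0.1  12.67] rz -0.1
```

>>> move_arm --increments '[{"tx": 0,"ty": -0.14,"tz": 3,"rx": 0,"ry": 0,"rz": 0,"gripper": 1},{"tx": 0,"ty": 0,"tz": 3,"rx": 0,"ry": 0,"rz": 0,"gripper": 1},{"tx": 0,"ty": 0,"tz": 3,"rx": 0,"ry": 0,"rz": 0,"gripper": 1},{"tx": 0,"ty": 0,"tz": 2,"rx": 0,"ry": 0,"rz": 0,"gripper": 1},{"tx": 0,"ty": 0,"tz": 1,"rx": 0,"ry": 0,"rz": 0,"gripper": 1},{"tx": 0,"ty": 0,"tz": 0.7,"rx": 0,"ry": 0,"rz": 0,"gripper": 1},{"tx": 0,"ty": 0,"tz": 0,"rx": 0,"ry": 0,"rz": 0,"gripper": 1},{"tx": 0,"ty": 0,"tz": 0,"rx": 0,"ry": 0,"rz": 0,"gripper": 1}]'

```text
clock: 32.8
eef_pos: [456.9, -133.3, 109.1]
tcp_rot: [3.141, -0.001, -0.154]
contact_force: [0.4, -0.9, -0.2]
opening: 0.994
```

>>> move_arm --increments '[{"tx": 0,"ty": 0,"tz": 0,"rx": 0,"ry": 0,"rz": 0,"gripper": -0.4},{"tx": 0,"ty": 0,"tz": 0,"rx": 0,"ry": 0,"rz": 0,"gripper": -0.4},{"tx": 0,"ty": 0,"tz": 0,"rx": 0,"ry": 0,"rz": 0,"gripper": -0.4},{"tx": 0,"ty": 0,"tz": 0,"rx": 0,"ry": 0,"rz": 0,"gripper": -0.4},{"tx": 0,"ty": 0,"tz": 0,"rx": 0,"ry": 0,"rz": 0,"gripper": -0.4},{"tx": 0,"ty": 0,"tz": 0,"rx": 0,"ry": 0,"rz": 0,"gripper": -0.4},{"tx": 0,"ty": 0,"tz": 0,"rx": 0,"ry": 0,"rz": 0,"gripper": -0.4},{"tx": 0,"ty": 0,"tz": 0,"rx": 0,"ry": 0,"rz": 0,"gripper": -0.4},{"tx": 0,"ty": 0,"tz": 0,"rx": 0,"ry": 0,"rz": 0,"gripper": -0.4},{"tx": 0,"ty": 0,"tz": 0,"rx": 0,"ry": 0,"rz": 0,"gripper": -0.4}]' --squeeze 50

```text
clock: 33.8
eef_pos: [456.5, -133.1, 109.2]
tcp_rot: [3.141, -0.001, -0.154]
contact_force: [-2.3, 0.9, 7.7]
opening: 0.443
```

>>> move_arm --increments '[{"tx": 0,"ty": 0,"tz": -0.5,"rx": 0,"ry": 0,"rz": 0,"gripper": -0.4},{"tx": 0,"ty": 0,"tz": -1.5,"rx": 0,"ry": 0,"rz": 0,"gripper": -0.4},{"tx": 0,"ty": 0,"tz": -3,"rx": 0,"ry": 0,"rz": 0,"gripper": -0.4},{"tx": 0,"ty": 0,"tz": -4,"rx": 0,"ry": 0,"rz": 0,"gripper": -0.4},{"tx": 0,"ty": 0,"tz": -2.5,"rx": 0,"ry": 0,"rz": 0,"gripper": -0.4},{"tx": 0,"ty": 0,"tz": 0,"rx": 0,"ry": 0,"rz": 0,"gripper": -0.4},{"tx": 0,"ty": 0,"tz": 0,"rx": 0,"ry": 0,"rz": 0,"gripper": -0.4}]'

```text
clock: 34.5
eef_pos: [456.1, -132.9, 223.3]
tcp_rot: [3.142, -0.001, -0.154]
contact_force: [1.0, 0.2, -2.5]
opening: 0.448
```

```bash
python3 - <<'E'
from h import *
p,R,s=pose(); im,d=r.grab_frame('wrist'); cv2.imwrite('pics/w8.png',im[...,::-1])
T,v,u=wcam_tool(d,d>0); k=(abs(T[:,0])<18)&(abs(T[:,1])<18)&(T[:,2]<-42)&(T[:,2]>-60); S=T[k]
t=np.percentile(S[:,2],5); S=S[S[:,2]<t+3]; print(t,cv2.minAreaRect(S[:,:2].astype(np.float32)))
go(440.9,-305.6,225,-8.9)
E
```

```text
-48.62197179871289 ((0.5055079460144043, -4.700841903686523), (19.789058685302734, 29.99807357788086), 9.742219924926758)
now [ 455.5 -132.8  222.5] yaw -8.8 tilt [-1.7999e+02  7.0000e-02] op 0.44 F [-0.3 -0.1 -2.5] t 34.55 q6 1.44
tool shift cm [ 1.2  17.3  -0.26] rz 0.1
```

View pics/w8.png

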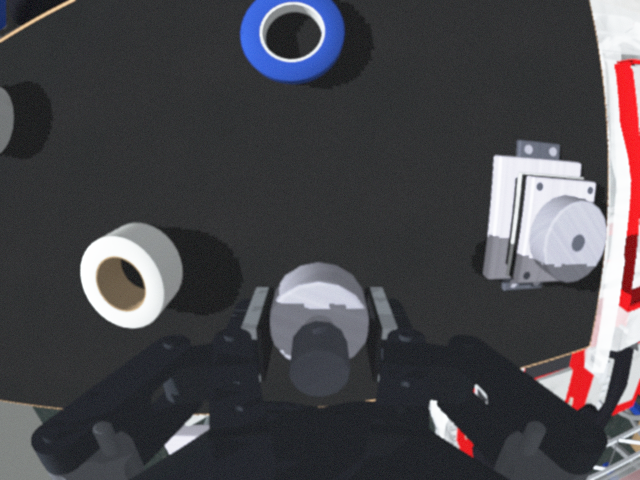

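Picture 9: the narrow weight is held upright at (320,320), clear of the label roll, and the stack at (550,220) is intact. Carrying it over.

>>> move_arm --increments '[{"tx": 0.1,"ty": 1.5,"tz": 0,"rx": 0,"ry": 0,"rz": 0,"gripper": -0.4},{"tx": 0.2,"ty": 2.8,"tz": 0,"rx": 0,"ry": 0,"rz": 0,"gripper": -0.4},{"tx": 0.2,"ty": 3,"tz": 0,"rx": 0,"ry": 0,"rz": 0,"gripper": -0.4},{"tx": 0.2,"ty": 3,"tz": 0,"rx": 0,"ry": 0,"rz": 0,"gripper": -0.4},{"tx": 0.2,"ty": 3,"tz": 0,"rx": 0,"ry": 0,"rz": 0,"gripper": -0.4},{"tx": 0.15,"ty": 2.5,"tz": 0,"rx": 0,"ry": 0,"rz": 0,"gripper": -0.4},{"tx": 0.1,"ty": 1.5,"tz": 0,"rx": 0,"ry": 0,"rz": 0,"gripper": -0.4},{"tx": 0,"ty": 0,"tz": 1.5,"rx": 0,"ry": 0,"rz": 0,"gripper": -0.4},{"tx": 0,"ty": 0,"tz": 1.5,"rx": 0,"ry": 0,"rz": 0,"gripper": -0.4},{"tx": 0,"ty": 0,"tz": 0.5,"rx": 0,"ry": 0,"rz": 0,"gripper": -0.4},{"tx": 0,"ty": 0,"tz": 0,"rx": 0,"ry": 0,"rz": 0,"gripper": -0.4},{"tx": 0,"ty": 0,"tz": 0,"rx": 0,"ry": 0,"rz": 0,"gripper": -0.4}]'

```text
clock: 35.75
eef_pos: [441.3, -305.5, 188.4]
tcp_rot: [-3.141, 0.0, -0.153]
contact_force: [0.1, 0.1, -0.5]
opening: 0.446
```

```bash
python3 - <<'E'
from h import *
p,R,s=pose();go(440.9,-305.6,173,-8.9)
E
```

```text
now [ 441.3 -305.5  188.4] yaw -8.8 tilt [-1.7999e+02  2.0000e-02] op 0.446 F [ 0.1  0.1 -0.5] t 35.75 q6 1.12
tool shift cm [-0.04  0.02  1.54] rz 0.1
```

>>> move_arm --increments '[{"tx": -0.04,"ty": 0,"tz": 0.5,"rx": 0,"ry": 0,"rz": 0,"gripper": -0.4},{"tx": 0,"ty": 0,"tz": 0.4,"rx": 0,"ry": 0,"rz": 0,"gripper": -0.4},{"tx": 0,"ty": 0,"tz": 0.2,"rx": 0,"ry": 0,"rz": 0,"gripper": -0.4},{"tx": 0,"ty": 0,"tz": 0.1,"rx": 0,"ry": 0,"rz": 0,"gripper": -0.4},{"tx": 0,"ty": 0,"tz": 0,"rx": 0,"ry": 0,"rz": 0,"gripper": -0.4},{"tx": 0,"ty": 0,"tz": 0,"rx": 0,"ry": 0,"rz": 0,"gripper": -0.4},{"tx": 0,"ty": 0,"tz": 0,"rx": 0,"ry": 0,"rz": 0,"gripper": -0.4}]'

```text
clock: 36.45
eef_pos: [440.9, -305.8, 176.6]
tcp_rot: [3.141, -0.0, -0.154]
contact_force: [-0.0, 0.3, -1.8]
opening: 0.444
```

>>> move_arm --increments '[{"tx": 0,"ty": 0,"tz": 0.12,"rx": 0,"ry": 0,"rz": 0,"gripper": -0.4},{"tx": 0,"ty": 0,"tz": 0.1,"rx": 0,"ry": 0,"rz": 0,"gripper": -0.4},{"tx": 0,"ty": 0,"tz": 0.08,"rx": 0,"ry": 0,"rz": 0,"gripper": -0.4},{"tx": 0,"ty": 0,"tz": 0,"rx": 0,"ry": 0,"rz": 0,"gripper": -0.4},{"tx": 0,"ty": 0,"tz": 0,"rx": 0,"ry": 0,"rz": 0,"gripper": -0.4},{"tx": 0,"ty": 0,"tz": 0,"rx": 0,"ry": 0,"rz": 0,"gripper": -0.4}]'

```text
clock: 37.05
eef_pos: [440.7, -305.6, 173.4]
tcp_rot: [-3.142, 0.0, -0.154]
contact_force: [0.7, -0.1, -1.6]
opening: 0.445
```

>>> move_arm --increments '[{"tx": 0,"ty": 0,"tz": 0.05,"rx": 0,"ry": 0,"rz": 0,"gripper": -0.4},{"tx": 0,"ty": 0,"tz": 0.03,"rx": 0,"ry": 0,"rz": 0,"gripper": -0.4},{"tx": 0,"ty": 0,"tz": 0,"rx": 0,"ry": 0,"rz": 0,"gripper": -0.4},{"tx": 0,"ty": 0,"tz": 0,"rx": 0,"ry": 0,"rz": 0,"gripper": -0.4}]'

```text
clock: 37.45
eef_pos: [440.8, -305.7, 173.2]
tcp_rot: [3.141, -0.0, -0.154]
contact_force: [-1.6, 1.7, 5.4]
opening: 0.442
```

Contact. Release and back off.

>>> move_arm --increments '[{"tx": 0,"ty": 0,"tz": -0.03,"rx": 0,"ry": 0,"rz": 0,"gripper": -0.4},{"tx": 0,"ty": 0,"tz": 0,"rx": 0,"ry": 0,"rz": 0,"gripper": 0.2},{"tx": 0,"ty": 0,"tz": 0,"rx": 0,"ry": 0,"rz": 0,"gripper": 1},{"tx": 0,"ty": 0,"tz": 0,"rx": 0,"ry": 0,"rz": 0,"gripper": 1},{"tx": 0,"ty": 0,"tz": 0,"rx": 0,"ry": 0,"rz": 0,"gripper": 1},{"tx": 0,"ty": 0,"tz": 0,"rx": 0,"ry": 0,"rz": 0,"gripper": 1},{"tx": 0,"ty": 0,"tz": 0,"rx": 0,"ry": 0,"rz": 0,"gripper": 1},{"tx": 0,"ty": 0,"tz": 0,"rx": 0,"ry": 0,"rz": 0,"gripper": 1},{"tx": 0,"ty": 0,"tz": 0,"rx": 0,"ry": 0,"rz": 0,"gripper": 1}]'

```text
clock: 38.35
eef_pos: [440.8, -305.7, 172.9]
tcp_rot: [3.142, -0.0, -0.154]
contact_force: [-0.6, -0.2, -0.4]
opening: 1.0
```

>>> move_arm --increments '[{"tx": 0,"ty": 0,"tz": -1,"rx": 0,"ry": 0,"rz": 0,"gripper": 1},{"tx": 0,"ty": 0,"tz": -2,"rx": 0,"ry": 0,"rz": 0,"gripper": 1},{"tx": 0,"ty": 0,"tz": -3,"rx": 0,"ry": 0,"rz": 0,"gripper": 1},{"tx": 0,"ty": 0,"tz": -4,"rx": 0,"ry": 0,"rz": 0,"gripper": 1},{"tx": 0,"ty": 0,"tz": -3,"rx": 0,"ry": 0,"rz": 0,"gripper": 1},{"tx": 0,"ty": 0,"tz": 0,"rx": 0,"ry": 0,"rz": 0,"gripper": 1},{"tx": 0,"ty": 0,"tz": 0,"rx": 0,"ry": 0,"rz": 0,"gripper": 1}]'

```text
clock: 39.05
eef_pos: [440.9, -305.8, 303.9]
tcp_rot: [3.141, -0.002, -0.154]
contact_force: [0.0, 0.1, -1.3]
opening: 0.998
```

```bash
python3 - <<'E'
from h import *
wlook('narrow_weight','w9',3);wlook('wide_weight');wlook('pressure_plate')
im,d=r.grab_frame('side'); cv2.imwrite('pics/s2.png',cv2.resize(im[150:420,220:440,::-1],None,fx=2,fy=2))
for q in "narrow_weight solder_spool label_roll steel_tin blue_tape hook_bracket".split():
    for k in r.cut_out(q,'side')[:1]:
        P=world('side',d,k['mask']); t=np.percentile(P[:,2],95); T=P[abs(P[:,2]-t)<4]; print(q,round(t),cv2.minAreaRect(T[:,:2].astype(np.float32))[0])
go(440,-305,300,-8.8)
E
```

```text
narrow_weight 0.77 [294. 203. 349. 261.] top 221.2 rect [ 440.3 -306.2] [19.3 19.2] 80.6
wide_weight 0.89 [283. 184. 356. 258.] top 169.9 rect [ 442.4 -305.7] [56.7 52.9] 80.0
wide_weight 0.47 [284. 169. 332. 173.] top 132.0 rect [ 481.  -302.5] [37.2  1.8] 81.3
pressure_plate 0.87 [277. 171. 356. 261.] top 148.1 rect [ 441.3 -304.8] [60.4 76.3] 81.1
narrow_weight 124 (595.4613037109375, -137.4270477294922)
solder_spool 146 (596.05908203125, 314.4020690917969)
label_roll 145 (467.7103576660156, 13.158817291259766)
steel_tin 145 (611.0775146484375, 150.13223266601562)
blue_tape 124 (595.8862915039062, -137.53067016601562)
now [ 440.8 -305.7  302.8] yaw -8.8 tilt [-1.8e+02  1.0e-02] op 1.002 F [ 0.3 -0.5  0.1] t 39.7 q6 1.12
tool shift cm [-0.09 -0.05  0.28] rz 0.0
```

View pics/s2.png

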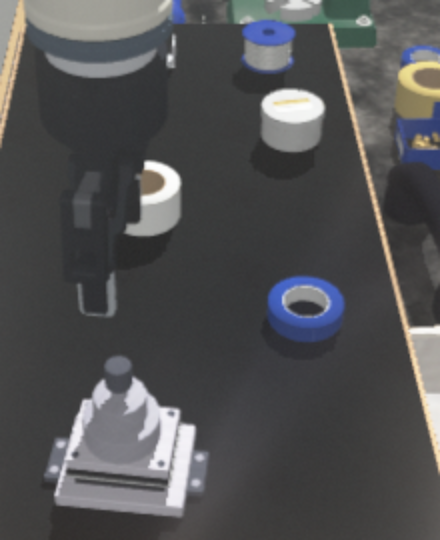

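Picture 10: the stack stands complete and straight at (120,440), with the gripper clear above. The label roll is only half hidden behind the gripper; it hasn't moved. Handing in.

```bash
python3 -c "
from rig import r
print(r.sign_off())"
```

```text
the job is handed in; nothing more can be done
None
```

The stack is complete and handed in at about 40 s. From the bottom up it is block, keypad, plate, wide weight and narrow weight. Each was set down one at a time in that order, lowered until light contact and released.

| Last check | Result |
|---|---|
| Keypad on block | about 1 mm off by the wrist camera, 2 mm at most by the other cameras; long sides within 1° |
| Plate on keypad | about 1 mm off; long sides within 1° |
| Wide weight on plate | about 1 mm off |
| Narrow weight on wide weight | 1–2 mm off |
| Top of the knob | 221 mm, exactly as expected |
| Gripper | open, more than 70 mm above the stack, force near zero |

**Bystanders:** the spool, tin and tape measured within 2 mm of where they started. The label roll's last reading was 18 mm off in x, but the gripper hid half of it. Its visible outline had not moved in the picture, so I put that down to the partial view. The bracket was hidden in the last view and was not re-measured; the arm never went near it.

**Doubtful readings:** in the last side view the network reported the blue tape as the narrow weight, so I ignored that reading. The first move calls were refused for missing fields and moved nothing.

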